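# Hang the washed tumbler in the drying cupboard

## Robot

A 6-joint arm with a two-finger parallel gripper is mounted at the origin on the work surface. World frame = base frame: x ahead of the robot, y to its left, z up, the work surface at z = 0. Lengths are in m, angles in degrees, forces in N, time in s.
With the tool pointing down it reaches from about 0.325 to 0.85 m from the base axis. Payload 4.4 kg.
Tool frame: the origin (TCP) lies on the centre line of the jaws, within the pads' length; the fingertips stand 17 mm ahead of it and the grasp point (between the pads) lies 2 mm behind it; z points along the fingers, x is the direction in which the jaws open and shut, and the axes are right-handed (so a half turn about z gives the same grasp; the last joint's range is limited). The gripper opens to 94 mm and grips with 3 to 60 N. Pads are 16 mm wide; open, the fingers measure 119 mm over their backs; the gripper's body (75 mm by 177 mm) begins 78 mm behind the grasp point.
Start: joints at [58.47, 11.837, 88.321, -0, 79.842, -8.623], TCP at [0.224, 0.53, 0.222] pointing down, gripper open.
Joint ranges: [-156.59, 156.59], [-49.26, 127.26], [12.9, 141.05], [-63.56, 243.56], [4.71, 150.69], [-161.64, 161.64]. Speed limits (degrees/s): [159.86, 159.86, 180, 180, 180, 180].

## Interface

Orientations are given as a 3x3 rotation matrix whose columns are the frame's x, y, z axes.
In Python, from plant import ctrl gives the robot as it stands. The module is installed in compiled form; this text tells all that it offers.
- The arm moves only by the tool move_arm, never from a script. Its argument "deltas" is a list of rows, each a list of 2 entries, a list of its own where there are three numbers: the shift along the world's x, y, z in m, then the turn, a rotation vector about the world's x, y, z in degrees. A call has 1 to 8 rows; each row shifts and turns the pose as measured when the row begins; what a row does not reach is not made up. A row lasts 1/12 s, in which the tool goes at most 41.7 mm and 7.16 degrees, less where a joint would pass 70% of its speed; a pose out of reach is approached as far as the arm can. A call is refused whole if a number of a shift passes 0.0417 or a number of a turn 7.16, either way. A call with a gripper value outside its range is refused whole. "claw" is the closure, from 0 (fully open) to 1 (shut), set as the call begins (left out, the last holds). The fingers move at their own pace and stop on an object; "squeeze" is the grip in N (left out, the last holds). Time passes only in rows, so rows that do not move let the fingers close. It gives the time, the measured TCP pose, the force and the opening at its end, in the units of the state.
- ctrl.get_state(): the state, without advancing time (a new reading comes with each control period).
- ctrl.camera(name): name is "side" or "top"; returns (picture, depth): 480x640x3 uint8, blue, green, red; 480x640 float32, m along the optical axis (not along the pixel's ray), 0 where there is no reading.
- ctrl.camera_model(name): a dict with "fovy" (degrees; the focal length in pixels is half the picture's height over the tangent of half this angle, whatever the lens; pixels are square), "cx", "cy" (the principal point, pixels), "T" (4x4, takes a point from camera to world coordinates). Camera axes: x right, y up, looking along -z (the intrinsics and any distortion apply to the point x, -y, -z); pixel columns grow to the right and rows downward; lengths in m; the calibration is good to about 2 mm. A picture is of the moment at which its call begins. camera_model takes no time and is no camera call.
- ctrl.finish_job(): hands the job in, once; it reports no verdict.
The state is a dict: "t": time; "joint_pos": joint angles; "joint_vel": joint speeds; "tau": joint torques, N m; "position": TCP position; "tool_rot": TCP orientation; "wrist_force": force on the tool from outside, world axes, zero at the start; "moment": the same for the moment, N m; "grip_width": opening from 0.0 (shut) to 1.0 (fully open).
Only numpy, scipy, OpenCV 4.12 (cv2) and the standard library are available. Lean on these libraries where they do the work, as an engineer would, in place of code of your own. Each camera call takes 0.05 s, during which the arm holds its last target.

## Task

Swing the little drying cupboard's door wide open, pull its rack all the way out, and put the tumbler lying on the draining stand upside down over the empty peg, lowering it rather than letting it drop. Then push the rack fully home and shut the door completely. Keep the tumbler that is already drying on its peg, and leave everything else where it is.

Things in the scene. Friction and masses are not known exactly. Their poses are not given: they have to be found in the camera images.
- cabinet: the drying cupboard, fixed: a box of brown wood with a clear roof panel, 170 deep (x) x 240 wide (y) x 165 mm high; origin at the centre of its underside, its front faces its own -x and lies at x = -85 mm
- door (a joint): door angle, 0 shut, up to 1.75 rad open; it stays where left. The door is a deep pan, 60 mm thick, 240 wide, 165 mm high, hinged on the cupboard's left (+y) front edge; shut, its outer face lies at x = -145 mm of the cupboard frame; it swings out towards -x, then +y. It may start a little ajar
- door_handle (a point): grip point of the door's handle, 125 mm above the table: an upright dark steel bar 12 mm thick, 35 mm off the outer face, 180 mm from the hinge along the door, from 58 to 150 mm above the table. Its two stand-offs are at heights 62 and 88 mm, so its upper part is free all round. Axes are the door's: -x points out of the outer face, -y away from the hinge
- door_hinge (a point): point on the door's upright hinge line, 125 mm above the table
- rack (a joint): how far the steel rack is pulled out of the cupboard towards the cupboard's -x, 0 home to 0.13 m; about 2 N of friction
- rack_handle (a point): grip point of the rack's handle: a dark wood tab sticking out 50 mm to -x from the middle of the rack's front, 14 mm wide (y), 30 mm high (34 to 64 mm above the table); this point is 36 mm out from the rack's front, at half the tab's height. The front is a 212 x 50 mm steel plate, flush with the cupboard's front when home. Axes as the cupboard's
- free_peg_tip (a point): centre of the tip of the empty peg: an upright dark wood peg on the rack, 95 mm high, 40 mm thick at the foot and 22 mm at its flat tip, 60 mm behind the rack's front and 52 mm to its right (-y); the tip is 115 mm above the table and the rack's floor 20 mm
- used_peg_tip (a point): the tip of the other, equal peg, 95 mm behind the rack's front and 52 mm left (+y)
- tumbler: the tumbler to hang: plain white, straight, 62 mm in outer diameter, 90 mm long, 3 mm wall, 5 mm bottom, about 160 g. Origin at the centre of the outside of its bottom; its own +z runs along its axis towards the mouth. It starts lying level on the stand, its mouth pointing roughly to the robot's left (+y), its axis about 48 mm above the table
- tumbler_floor (a point): centre of the inside of the tumbler's bottom, 5 mm from its origin along its axis; it rests on the tip of the peg when the tumbler is hung, with the rim then 10 mm above the rack's floor
- second_tumbler: an equal tumbler already hanging upside down on the other peg; origin and axes as for the tumbler
- second_tumbler_floor (a point): centre of the inside of the second tumbler's bottom, which rests on its peg
- stand: the draining stand, fixed: a dark wood slab 130 (x) x 85 (y) x 12 mm with two 12 mm steel rods along x, 40 mm apart, tops 24 mm above the table; origin at the centre of its underside
- rice_bowl: bystander: blue bowl, 116 mm across, 65 mm high; origin under its centre
- soup_bowl: bystander: black bowl, 110 mm across, 70 mm high; origin under its centre
- tea_tin: bystander: dark tin, 70 mm across, 90 mm high; origin under its centre
- sauce_dish: bystander: square blue dish 80 x 80 x 24 mm; origin under its centre
- bento_box: bystander: open pale wood box 130 x 240 x 60 mm; origin under its centre
Mind the look-alikes: they are no part of the job. Leave any brown, purple or turquoise look-alike of the tumbler alone.

How it is judged (in metres and radians):
On the way, in this order (a step that is already met when the one before it is completed fails the run):
1. the door is swung wide open (over 1.35 rad) (value of joint door above 1.35 rad), for 0.1 s.
2. the rack is pulled out (over 115 mm) with the door open (value of joint rack above 0.115 m and value of joint door above 1.3 rad), for 0.1 s.
3. the tumbler hangs upside down on the empty peg, let go, with the rack still out (distance between tumbler_floor and free_peg_tip below 0.018 m and angle between tumbler's own z axis and vertical above 2.95 rad and contact force between the fingers and tumbler below 0.1 N and value of joint rack above 0.1 m), for 0.2 s.
4. the rack is pushed home with the tumbler on it (distance between tumbler_floor and free_peg_tip below 0.018 m and angle between tumbler's own z axis and vertical above 2.95 rad and value of joint rack below 0.012 m), for 0.1 s.
At the end, for the whole second after the job is handed in: The door is shut (under 0.06 rad), the rack is home (within 12 mm), both tumblers hang upside down on their pegs (inside of the bottom within 18 mm of the peg's tip, within 0.19 rad of upright) and the tumbler is let go and at rest (all of step 4 and value of joint door below 0.06 rad and distance between second_tumbler_floor and used_peg_tip below 0.018 m and angle between second_tumbler's own z axis and vertical above 2.95 rad and contact force between the fingers and tumbler below 0.1 N and linear speed of tumbler below 0.03 m/s); the robot touches nothing.
It fails at once if the tumbler is let fall (faster than 0.7 m/s while not held) (linear speed of tumbler above 0.7 m/s and contact force between the fingers and tumbler below 0.1 N).
It fails at once if the second tumbler comes off its peg (distance between second_tumbler_floor and used_peg_tip above 0.05 m).
It fails at once if another thing on the table is shifted by more than 40 mm (distance of any of rice_bowl, soup_bowl, tea_tin, sauce_dish, bento_box from where it was at the start of the episode above 0.04 m).
It also fails if it takes over 72 s, if anything falls off the work surface, if the arm or the gripper's body presses on something with over 40 N, if the wrist force passes 120 N, or if a joint passes its speed limit or range.

## Working session

There is one attempt and no reset: what is moved stays moved. The work goes in short steps, Python scripts to look and compute and a tool call to move; the robot and the scene stay as the last step left them, time stands still between calls to the robot, and variables do not carry over. Pictures are saved under pics/ and viewed, and the job is handed in when it is done.

Besides the shell and the picture viewer there is one more tool, called as name([rows], argument=value, ...), one row to a line, values as JSON. move_arm: Moves the arm, as the interface text tells. Its arguments: {"type":"object","properties":{"deltas":{"type":"array"},"claw":{"type":"number"},"squeeze":{"type":"number"}},"required":["deltas"]}

```bash
mkdir -p pics
cat > h.py <<'E'
import numpy as np, cv2
from plant import ctrl
def snap(n,tag):
    p,d=ctrl.camera(n); cv2.imwrite(f'pics/{tag}.png',p); np.savez(f'{tag}.npz',p=p,d=d); return p,d
def pts(n,d):
    m=ctrl.camera_model(n); f=240/np.tan(np.radians(m['fovy']/2))
    v,u=np.mgrid[0:480,0:640]
    X=(u-m['cx'])/f*d; Y=-(v-m['cy'])/f*d
    P=np.stack([X,Y,-d,np.ones_like(d)],-1)@np.array(m['T']).T
    P[d==0]=np.nan
    return P[...,:3]
E
python3 - <<'E'
from h import *
for n in('side','top'):
    print(ctrl.camera_model(n)); snap(n,n+'0')
s=ctrl.get_state(); print(s)
E
```

```text
{'fovy': 45.384264698489034, 'cx': 311.53871230984146, 'cy': 241.58367506628983, 'T': array([[ 0.98882746,  0.10783062, -0.10292143,  0.33392804],
       [-0.14845772,  0.65014593, -0.7451648 , -1.45290118],
       [-0.01343763,  0.75211889,  0.65889043,  1.36669873],
       [ 0.        ,  0.        ,  0.        ,  1.        ]])}
{'fovy': 48.96034241625175, 'cx': 312.05918477559095, 'cy': 234.12364517068283, 'T': array([[ 0.01353366,  0.98129714, -0.19202282,  0.25681431],
       [-0.99985874,  0.01136684, -0.01238132, -0.01561652],
       [-0.00996706,  0.19216326,  0.98131235,  1.46195737],
       [ 0.        ,  0.        ,  0.        ,  1.        ]])}
{'t': 0.1, 'joint_pos': array([ 5.84693196e+01,  1.18781780e+01,  8.83953356e+01, -1.86774312e-03,
        7.98423140e+01, -8.62154713e+00]), 'joint_vel': array([-0.02983734, -0.05933808, -0.22266172,  0.04592533,  0.01673211,
        0.0770949 ]), 'tau': array([-2.43640452e-04, -3.71864390e+01, -2.82291055e+01,  6.98802830e-02,
        3.11712292e-02, -3.53484018e-05]), 'position': array([0.2234716 , 0.52904715, 0.22142926]), 'tool_rot': array([[ 3.89264430e-01,  9.21125476e-01, -1.02984098e-03],
       [ 9.21123873e-01, -3.89265698e-01, -1.73988728e-03],
       [-2.00353627e-03, -2.71334884e-04, -9.99997956e-01]]), 'wrist_force': array([0.34935775, 0.65430202, 0.48770315]), 'moment': array([ 0.00113786,  0.01939315, -0.01988233]), 'grip_width': 1.0007982344346205}
```

View pics/side0.png

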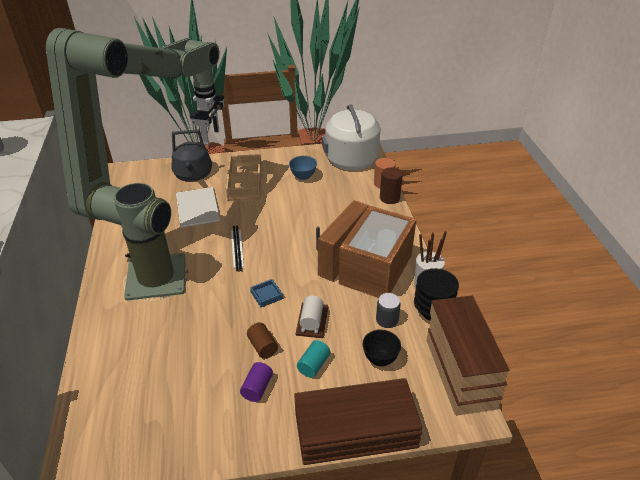

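View pics/top0.png

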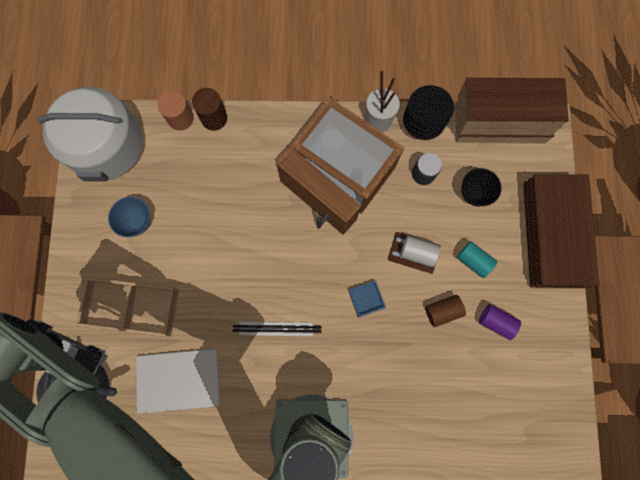

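Run:
```python
from h import *
z=np.load('top0.npz'); P=pts('top',z['d']); 
for a in [(340,150),(300,190),(330,205),(322,215),(322,222),(318,224),(340,225),(415,252),(427,160),(367,298),(480,187),(130,216)]:
    print(a,P[a[1],a[0]].round(3))
im=z['p']; H=P[...,2]
c=cv2.resize(im[90:280,260:460],None,fx=4,fy=4,interpolation=cv2.INTER_CUBIC);cv2.imwrite('pics/c1.png',c[:600*1])
z=np.load('side0.npz');im=z['p']
cv2.imwrite('pics/c2.png',cv2.resize(im[190:390,230:450],None,fx=3,fy=3,interpolation=cv2.INTER_CUBIC))
```

```text
(340, 150) [ 0.735 -0.069  0.161]
(300, 190) [0.643 0.035 0.102]
(330, 205) [ 0.586 -0.044  0.167]
(322, 215) [ 0.593 -0.025  0.025]
(322, 222) [ 0.559 -0.024  0.089]
(318, 224) [ 0.547 -0.014  0.119]
(340, 225) [ 0.552 -0.072  0.086]
(415, 252) [ 0.482 -0.271  0.082]
(427, 160) [ 0.734 -0.308  0.091]
(367, 298) [ 0.365 -0.151  0.006]
(480, 187) [ 0.684 -0.475  0.007]
(130, 216) [0.588 0.521 0.007]
```

Run:
```python
import cv2
a=cv2.imread('pics/c1.png');print(a.shape);cv2.imwrite('pics/c1b.png',cv2.resize(a,(632,600)) if 0 else a)
```

```text
(600, 800, 3)
```

View pics/c1.png

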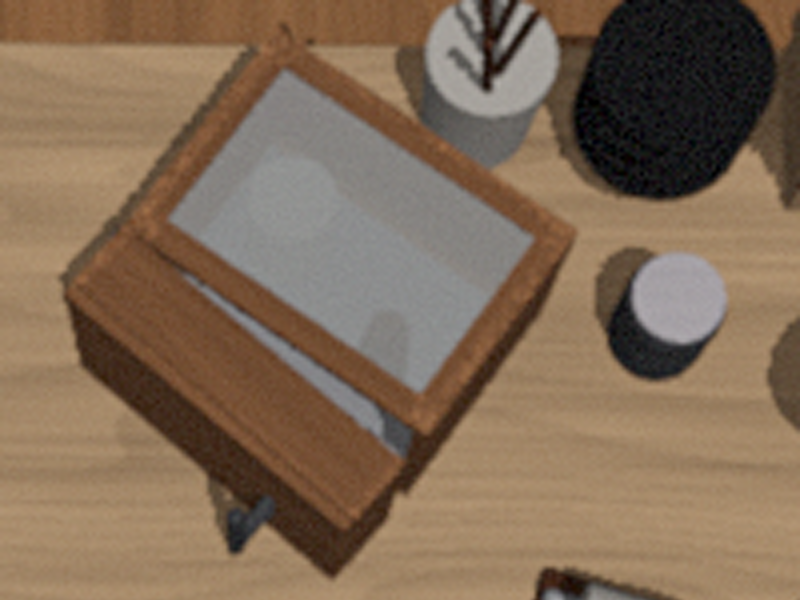

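View pics/c2.png

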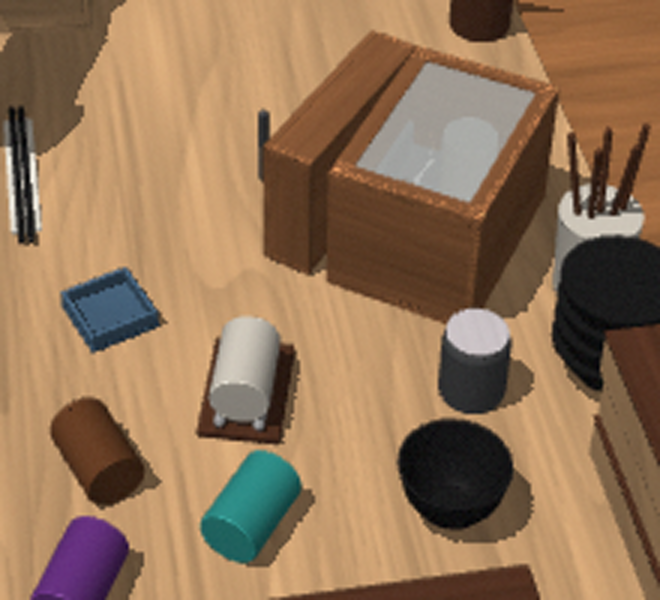

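```bash
cat >> h.py <<'E'
def ray(n,u,v,zz):
    m=ctrl.camera_model(n); f=240/np.tan(np.radians(m['fovy']/2)); T=np.array(m['T'])
    d=T[:3,:3]@np.array([(u-m['cx'])/f,-(v-m['cy'])/f,-1]); o=T[:3,3]
    return o+d*(zz-o[2])/d[2]
E
python3 - <<'E'
from h import *
c=lambda u,v:ray('top',260+(u+.5)/4-.5,90+(v+.5)/4-.5,.165)[:2]
A=dict(bl=c(280,40),br=c(577,233),fr=c(430,430),fl=c(135,232),dh=c(68,290),df=c(345,528),db=c(405,460))
for k,v in A.items(): print(k,v.round(4))
ang=lambda a,b:np.degrees(np.arctan2(*(b-a)[::-1]))
print(ang(A['fr'],A['br']),ang(A['fl'],A['bl']),ang(A['fr'],A['fl']),ang(A['br'],A['bl']),'door',ang(A['df'],A['dh']),ang(A['df'],A['db']))
L=lambda a,b:np.linalg.norm(A[a]-A[b]);print(L('fr','br'),L('fl','bl'),L('fr','fl'),L('bl','br'),L('dh','df'),L('df','db'))
print(c(235,545),c(270,500))
# height fit
z=np.load('top0.npz');P=pts('top',z['d']);H=P[...,2]
m=(np.abs(H-.165)<.006)&(P[...,0]>.5)&(np.abs(P[...,1]+.05)<.25)
m=cv2.morphologyEx(m.astype('u1'),cv2.MORPH_OPEN,np.ones((2,2)))
print(np.nanmedian(H[m>0])); cv2.imwrite('pics/m.png',m*255)
z=np.load('side0.npz');Q=pts('side',z['d']);H=Q[...,2]
m=(np.abs(H-.165)<.006)&(Q[...,0]>.5)&(np.abs(Q[...,1]+.05)<.25)
print(np.nanmedian(H[m]),m.sum())
# tumbler
for n,R in(('top',P),('side',Q)):
  p=np.load(n+'0.npz')['p'].astype(int)
  w=(R[...,2]>.045)&(R[...,2]<.1)&(abs(R[...,0]-.48)<.08)&(abs(R[...,1]+.27)<.09)
  q=R[w]; print(n,w.sum(),q.mean(0),q.min(0),q.max(0)); 
  r=cv2.minAreaRect((q[:,:2]*1000).astype('f4'));print(r)
E
```

```text
bl [ 0.8727 -0.0407]
br [ 0.7406 -0.2336]
fr [ 0.608  -0.1378]
fl [0.7384 0.0523]
dh [0.6987 0.0947]
df [ 0.5436 -0.0839]
db [ 0.5882 -0.1219]
-35.837431735391526 -34.70130290732771 55.527919748008024 55.588916698829266 door 49.042896722949585 -40.422361174096764
0.1635838299716256 0.1632898077806867 0.23053810226364224 0.23378277849563822 0.23649605937036636 0.05846827204322796
[ 0.53192162 -0.01484896] [ 0.56120553 -0.03661269]
0.16418731872264658
0.16529000459208898 3360
top 769 [ 0.48488027 -0.28951112  0.07258477] [ 0.4487995  -0.33867932  0.04534501] [ 0.52852333 -0.23964674  0.09052902]
((488.4034729003906, -290.8787536621094), (90.73112487792969, 61.44740295410156), 72.72828674316406)
side 573 [ 0.48934023 -0.29934176  0.07086805] [ 0.45019906 -0.34286319  0.04524823] [ 0.53177176 -0.23980375  0.08959185]
((489.6866760253906, -291.635009765625), (101.35167694091797, 60.911685943603516), 73.82821655273438)
```

View pics/m.png

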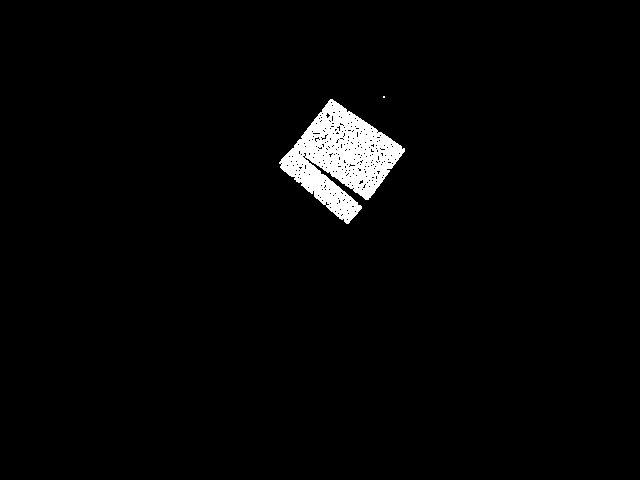

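The target is the white tumbler on the stand (top ≈(415,252)). The look-alikes are brown (445,310), purple (500,322) and turquoise (477,259). Only the white one lies on the rods, and the enlarged crop confirms it. The cupboard's yaw is about -34.8°, with its centre at (0.740,-0.090). The door is about 6° ajar, and its handle is at (0.548,-0.016). I'm heading for the handle.

move_arm([
  [[0.02,-0.034,0.003],[0,0,-2.2]],
  [[0.02,-0.034,0.003],[0,0,-2.2]],
  [[0.02,-0.034,0.003],[0,0,-2.2]],
  [[0.02,-0.034,0.003],[0,0,-2.2]],
  [[0.02,-0.034,0],[0,0,-2.2]],
  [[0.02,-0.034,0],[0,0,-2.2]],
  [[0.02,-0.034,0],[0,0,-2.2]],
  [[0.02,-0.034,0],[0,0,-2.2]],
], claw=0.3, squeeze=20)

```text
t: 0.77
position: [0.3807, 0.25, 0.229]
tool_rot: [[0.648, 0.762, -0.008], [0.762, -0.648, -0.003], [-0.007, -0.004, -1.0]]
wrist_force: [1.0, 0.4, -0.2]
grip_width: 0.698
```

move_arm([
  [[0.021,-0.034,0],[0,0,0]],
  [[0.021,-0.034,0],[0,0,0]],
  [[0.021,-0.034,0],[0,0,0]],
  [[0.021,-0.034,0],[0,0,0]],
  [[0.021,-0.034,0],[0,0,0]],
  [[0.021,-0.034,0],[0,0,0]],
  [[0.021,-0.034,0],[0,0,0]],
  [[0.021,-0.034,0],[0,0,0]],
])

```text
t: 1.43
position: [0.5503, -0.037, 0.2264]
tool_rot: [[0.65, 0.76, -0.011], [0.76, -0.65, -0.001], [-0.008, -0.008, -1.0]]
wrist_force: [0.8, 0.6, -0.1]
grip_width: 0.698
```

```bash
cat > log.py <<'E'
import json
from plant import ctrl
s=ctrl.get_state()
open('log.txt','a').write(json.dumps([list(s['joint_pos']),list(s['position']),[list(r) for r in s['tool_rot']]])+'\n')
print(round(s['t'],2),s['position'].round(4),s['joint_pos'].round(1))
E
python3 log.py
```

```text
1.43 [ 0.5503 -0.037   0.2264] [-12.7   9.3  90.9  -0.2  80.5 -62.2]
```

move_arm([
  [[-0.001,0.018,-0.01],[0,0,0]],
  [[0,0.003,-0.025],[0,0,0]],
  [[0,0,-0.03],[0,0,0]],
  [[0,0,-0.03],[0,0,0]],
  [[0,0,-0.008],[0,0,0]],
  [[0,0,0],[0,0,0]],
])

```text
t: 1.93
position: [0.5539, -0.0286, 0.1195]
tool_rot: [[0.663, 0.748, -0.007], [0.748, -0.664, -0.005], [-0.008, -0.002, -1.0]]
wrist_force: [-0.3, -0.3, 0.6]
grip_width: 0.695
```

```bash
python3 log.py
python3 - <<'E'
from h import *
p,d=snap('side','s1'); p2,d=snap('top','t1')
a=cv2.resize(p[180:300,260:420],(640,480),interpolation=cv2.INTER_CUBIC)
cv2.imwrite('pics/s1c.png',a)
E
```

```text
1.93 [ 0.5539 -0.0286  0.1195] [-11.7  15.7  96.5  -0.4  68.1 -60. ]
```

View pics/s1c.png

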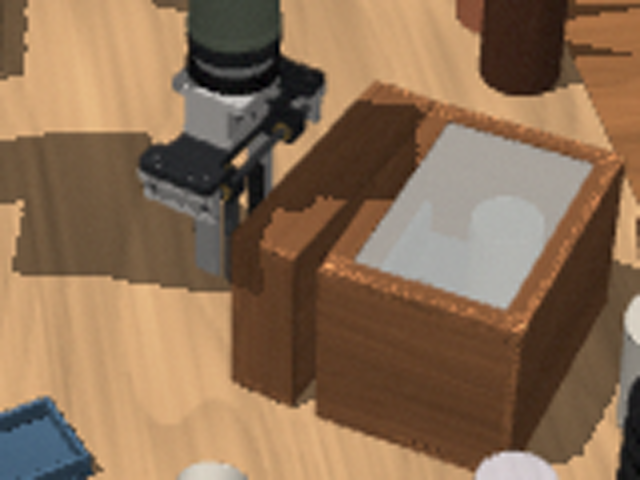

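move_arm([
  [[-0.006,0.012,0.003],[0,0,0]],
  [[0,0,0],[0,0,0]],
])

```text
t: 2.2
position: [0.5507, -0.0161, 0.1278]
tool_rot: [[0.664, 0.748, 0.001], [0.748, -0.664, -0.006], [-0.004, 0.004, -1.0]]
wrist_force: [0.1, -0.6, -0.8]
grip_width: 0.701
```

```bash
python3 log.py
```

```text
2.2 [ 0.5507 -0.0161  0.1278] [-10.5  14.5  97.   -0.4  68.4 -58.8]
```

move_arm([
  [[-0.002,0.001,-0.003],[0,0,0]],
  [[0,0,0],[0,0,0]],
  [[0,0,0],[0,0,0]],
  [[0,0,0],[0,0,0]],
], claw=1, squeeze=20)

```text
t: 2.53
position: [0.5518, -0.0138, 0.1305]
tool_rot: [[0.662, 0.75, 0.011], [0.75, -0.662, -0.008], [0.002, 0.014, -1.0]]
wrist_force: [0.1, -0.4, -0.2]
grip_width: 0.451
```

```bash
python3 log.py
```

```text
2.53 [ 0.5518 -0.0138  0.1305] [-10.2  14.   97.3  -0.4  68.  -58.7]
```

move_arm([
  [[0,0,-0.003],[0,0,0]],
  [[0,0,0],[0,0,0]],
  [[0,0,-0.002],[0,0,0]],
  [[0,0,0],[0,0,0]],
  [[0,0,0],[0,0,0]],
  [[0,0,0],[0,0,0]],
])

```text
t: 3.03
position: [0.5542, -0.0137, 0.1259]
tool_rot: [[0.662, 0.749, 0.017], [0.749, -0.662, -0.007], [0.006, 0.017, -1.0]]
wrist_force: [-1.9, -0.4, 3.5]
grip_width: 0.118
```

```bash
python3 log.py
```

```text
3.03 [ 0.5542 -0.0137  0.1259] [-10.2  14.4  97.4  -0.3  67.2 -58.7]
```

Run:
```python
import numpy as np
h=np.array([.7387,.057]);
for k in range(16):
    p=np.radians(201-6*k-3); print(k,(.0213*np.array([np.sin(p),-np.cos(p)])).round(4), (h+.2035*np.array([np.cos(p-np.radians(3)),np.sin(p-np.radians(3))])).round(3))
```

```text
0 [-0.0066  0.0203] [0.542 0.004]
1 [-0.0044  0.0208] [0.538 0.025]
2 [-0.0022  0.0212] [0.535 0.046]
3 [0.     0.0213] [0.535 0.068]
4 [0.0022 0.0212] [0.538 0.089]
5 [0.0044 0.0208] [0.542 0.11 ]
6 [0.0066 0.0203] [0.549 0.13 ]
7 [0.0087 0.0195] [0.557 0.149]
8 [0.0106 0.0184] [0.568 0.168]
9 [0.0125 0.0172] [0.581 0.185]
10 [0.0143 0.0158] [0.595 0.201]
11 [0.0158 0.0143] [0.611 0.215]
12 [0.0172 0.0125] [0.628 0.228]
13 [0.0184 0.0106] [0.646 0.238]
14 [0.0195 0.0087] [0.666 0.247]
15 [0.0203 0.0066] [0.686 0.254]
```

move_arm([
  [[-0.007,0.02,0],[0,0,-6]],
  [[-0.005,0.021,0],[0,0,-6]],
  [[-0.002,0.021,0],[0,0,-6]],
  [[0,0.021,0],[0,0,-6]],
])

```text
t: 3.37
position: [0.5398, 0.0654, 0.1259]
tool_rot: [[0.919, 0.393, 0.009], [0.394, -0.919, -0.019], [0.001, 0.021, -1.0]]
wrist_force: [3.2, 0.0, -1.1]
grip_width: 0.122
```

```bash
python3 log.py
```

```text
3.37 [0.5398 0.0654 0.1259] [ -1.6  13.6  98.4  -1.2  67.5 -24.3]
```

move_arm([
  [[0.002,0.021,0],[0,0,-6]],
  [[0.004,0.021,0],[0,0,-6]],
  [[0.007,0.02,0],[0,0,-6]],
  [[0.009,0.02,0],[0,0,-6]],
  [[0.011,0.018,0],[0,0,-6]],
])

```text
t: 3.78
position: [0.5703, 0.169, 0.126]
tool_rot: [[0.989, -0.146, -0.007], [-0.146, -0.989, -0.023], [-0.004, 0.024, -1.0]]
wrist_force: [-0.5, -1.6, 0.3]
grip_width: 0.122
```

```bash
python3 log.py
```

```text
3.78 [0.5703 0.169  0.126 ] [ 8.9 20.  90.  -1.3 70.6 17.7]
```

move_arm([
  [[0.013,0.017,0],[0,0,-6]],
  [[0.014,0.016,0],[0,0,-6]],
  [[0.016,0.014,0],[0,0,-6]],
  [[0.017,0.012,0],[0,0,-6]],
  [[0.005,0.003,0],[0,0,-1]],
])

```text
t: 4.2
position: [0.6379, 0.236, 0.1259]
tool_rot: [[0.823, -0.568, -0.016], [-0.568, -0.823, -0.019], [-0.003, 0.025, -1.0]]
wrist_force: [-1.3, -0.7, 2.6]
grip_width: 0.125
```

```bash
python3 log.py
```

```text
4.2 [0.6379 0.236  0.1259] [13.4 29.9 75.9 -0.9 75.4 48.3]
```

move_arm([
  [[0.017,0.009,0],[0,0,-5]],
  [[0,0,0],[0,0,0]],
])

```text
t: 4.37
position: [0.6566, 0.2461, 0.126]
tool_rot: [[0.768, -0.641, -0.018], [-0.641, -0.767, -0.018], [-0.002, 0.025, -1.0]]
wrist_force: [0.2, 0.6, 1.3]
grip_width: 0.124
```

move_arm([
  [[0,0,0],[0,0,0]],
  [[0,0,0],[0,0,0]],
  [[0,0,0],[0,0,0]],
], claw=0.5)

```text
t: 4.62
position: [0.6551, 0.2451, 0.1245]
tool_rot: [[0.77, -0.638, -0.022], [-0.638, -0.77, -0.02], [-0.004, 0.029, -1.0]]
wrist_force: [0.3, 0.0, -1.1]
grip_width: 0.3
```

```bash
python3 log.py
python3 - <<'E'
import json,numpy as np
from scipy.optimize import least_squares
from scipy.spatial.transform import Rotation as R
D=[json.loads(l) for l in open('log.txt')]
s=[[58.4693,11.8782,88.3953,-.0019,79.8423,-8.6215],[.2234716,.52904715,.22142926],[[.389264,.921125,-.00103],[.921124,-.389266,-.00174],[-.0020035,-.00027,-1]]]
print(len(D)); D.append(s)
def fk(q,p):
    q=np.radians(q)
    h,a1,d,L2,e,L3,Lt=p
    r=lambda ax,a:R.from_rotvec(np.array(ax)*a).as_matrix()
    T=np.array([0,0,h.real]);M=r([0,0,1],q[0]); 
    T=T+M@[a1,d,0]; M=M@r([0,1,0],q[1]); T=T+M@[0,0,L2]; M=M@r([0,1,0],q[2]); T=T+M@[e,0,L3]
    M=M@r([0,0,1],q[3])@r([0,1,0],q[4]); T=T+M@[0,0,Lt]; M=M@r([0,0,1],q[5])
    return T,M
def res(p): return np.concatenate([fk(d[0],p)[0]-d[1] for d in D])
b=least_squares(res,[.3,0,.08,.4,0,.4,.2]); print(b.x.round(4),abs(b.fun).max())
for d in D[-3:]:
    print((fk(d[0],b.x)[1].T@np.array(d[2])).round(3).tolist())
np.save('kin.npy',b.x)
E
```

```text
4.62 [0.6551 0.2451 0.1245] [13.8 32.4 72.3 -0.8 76.8 53.7]
9
[ 0.2827 -0.      0.0862  0.455   0.0941  0.4996  0.3248] 3.9748053440313846e-07
[[-1.0, -0.0, -0.0], [0.0, -1.0, 0.0], [-0.0, 0.0, 1.0]]
[[-1.0, -0.0, 0.0], [0.0, -1.0, 0.0], [0.0, 0.0, 1.0]]
[[-1.0, -0.0, 0.0], [0.0, -1.0, 0.0], [0.0, -0.0, 1.0]]
```

move_arm([
  [[0,0,0.035],[0,0,0]],
  [[0,0,0.035],[0,0,0]],
  [[-0.002,-0.01,0.015],[0,0,7]],
  [[-0.002,-0.02,0],[0,0,7]],
  [[-0.002,-0.02,0],[0,0,7]],
  [[-0.002,-0.02,0],[0,0,7]],
  [[-0.002,-0.02,0],[0,0,7]],
  [[-0.002,-0.02,0],[0,0,7]],
])

```text
t: 5.28
position: [0.633, 0.1312, 0.2103]
tool_rot: [[0.998, 0.063, -0.007], [0.063, -0.997, -0.042], [-0.009, 0.041, -0.999]]
wrist_force: [0.3, -0.0, -0.1]
grip_width: 0.5
```

move_arm([
  [[-0.001,-0.02,0],[0,0,7]],
  [[-0.001,-0.02,0],[0,0,7]],
  [[-0.001,-0.02,0],[0,0,7]],
  [[-0.001,-0.02,0],[0,0,7]],
  [[-0.001,-0.02,0],[0,0,7]],
  [[0,-0.02,0],[0,0,7]],
  [[0,-0.02,0],[0,0,7]],
  [[0,0,0],[0,0,3]],
])

```text
t: 5.95
position: [0.6169, -0.0211, 0.2094]
tool_rot: [[0.547, 0.837, 0.022], [0.837, -0.546, -0.036], [-0.018, 0.038, -0.999]]
wrist_force: [0.1, -0.6, -0.2]
grip_width: 0.499
```

```bash
python3 log.py
python3 - <<'E'
from h import *
p,d=snap('top','t2');p,d=snap('side','s2')
cv2.imwrite('pics/s2c.png',cv2.resize(p[130:330,260:460],(600,600),interpolation=cv2.INTER_CUBIC))
E
```

```text
5.95 [ 0.6169 -0.0211  0.2094] [ -9.   16.6  84.   -1.9  77.8 -65.5]
```

View pics/t2.png

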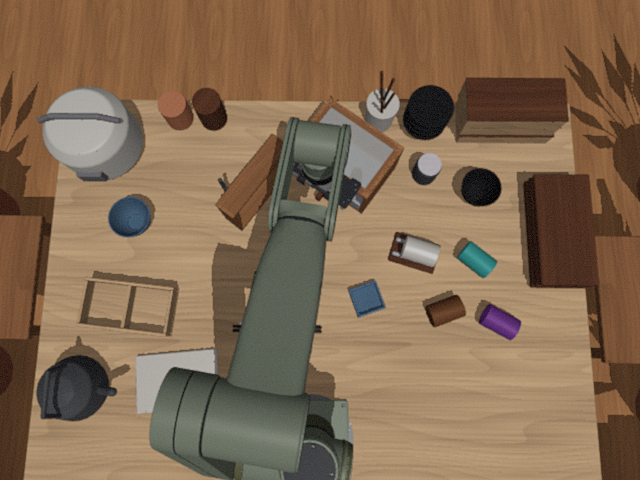

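View pics/s2c.png

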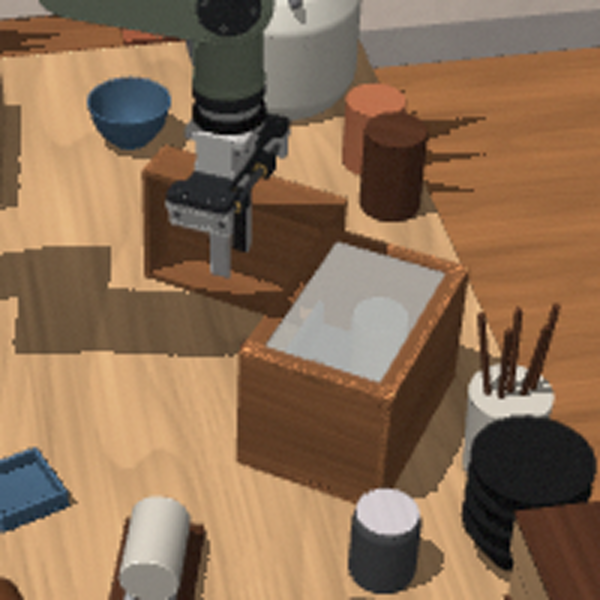

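```bash
cat > geo.py <<'E'
import numpy as np
from scipy.spatial.transform import Rotation as R
from plant import ctrl
Y=np.radians(-34.8); C=np.array([.740,-.090]); ux=np.array([np.cos(Y),np.sin(Y),0]); uy=np.array([-np.sin(Y),np.cos(Y),0])
def loc(x,y,z): return np.array([*C,0])+ux*x+uy*y+np.array([0,0,z])
def frame(z,x):
    z=z/np.linalg.norm(z); x=x-z*(x@z); x/=np.linalg.norm(x); return np.stack([x,np.cross(z,x),z],1)
def delta(pos,M,pr=True):
    s=ctrl.get_state(); R0=np.array(s['tool_rot'])
    M2=M@np.diag([-1,-1,1])
    rv=min([R.from_matrix(m@R0.T).as_rotvec(degrees=True) for m in (M,M2)],key=np.linalg.norm)
    d=pos-s['position']
    print('t',round(s['t'],2),'d',d.round(4),'rv',rv.round(1),'rows',round(max(np.linalg.norm(d)/.0417,np.linalg.norm(rv)/7.16),1)); return d,rv
E
cat > kin.py <<'E'
import numpy as np
from scipy.spatial.transform import Rotation as R
from scipy.optimize import least_squares
p=np.load('kin.npy')
lo=np.array([-156.59,-49.26,12.9,-63.56,4.71,-161.64]);hi=np.array([156.59,127.26,141.05,243.56,150.69,161.64])
r=lambda ax,a:R.from_rotvec(np.array(ax)*a).as_matrix()
def fk(q,full=False):
    q=np.radians(q);h,a1,d,L2,e,L3,Lt=p
    T=np.array([0,0,h]);M=r([0,0,1],q[0]);T=T+M@[a1,d,0];M=M@r([0,1,0],q[1]);T=T+M@[0,0,L2];M=M@r([0,1,0],q[2]);E=T;T=T+M@[e,0,L3];W=T
    M=M@r([0,0,1],q[3])@r([0,1,0],q[4]);T=T+M@[0,0,Lt];M=M@r([0,0,1],q[5])@np.diag([-1,-1,1])
    return (T,M,E,W) if full else (T,M)
def ik(pos,M,q0):
    f=lambda q:np.concatenate([(fk(q)[0]-pos)*10,R.from_matrix(fk(q)[1]@M.T).as_rotvec()])
    b=least_squares(f,np.clip(q0,lo+.1,hi-.1),bounds=(lo,hi)); return b.x,np.abs(b.fun).max()
E
python3 - <<'E'
from geo import *
a=np.radians(20); z=-np.array([0,0,1])*np.cos(a)+ux*np.sin(a); M=frame(z,uy)
g=loc(-.125,0,.05); print(g)
delta(g+np.array([0,0,.1])+.002*z,M); delta(g+.002*z,M)
E
```

```text
[ 0.63735635 -0.0186608   0.05      ]
t 6.05 d [ 0.021  -0.0005 -0.0612] rv [ -9.2 -15.3  -1.3] rows 2.5
t 6.05 d [ 0.021  -0.0005 -0.1612] rv [ -9.2 -15.3  -1.3] rows 3.9
```

move_arm([
  [[0.005,0,-0.015],[-2.3,-3.8,-0.3]],
  [[0.005,0,-0.015],[-2.3,-3.8,-0.3]],
  [[0.005,0,-0.015],[-2.3,-3.8,-0.3]],
  [[0.005,0,-0.015],[-2.3,-3.8,-0.3]],
  [[0,0,0],[0,0,0]],
])

```text
t: 6.47
position: [0.6364, -0.018, 0.1492]
tool_rot: [[0.576, 0.763, 0.293], [0.818, -0.54, -0.199], [0.006, 0.354, -0.935]]
wrist_force: [-2.5, 1.0, -2.0]
grip_width: 0.503
```

Run:
```python
from geo import *
a=np.radians(20); z=-np.array([0,0,1])*np.cos(a)+ux*np.sin(a); M=frame(z,uy)
g=loc(-.125,0,.05); delta(g+.002*z,M)
from h import *
p,d=snap('top','t3')
cv2.imwrite('pics/t3c.png',cv2.resize(p[120:270,240:440],(800,600),interpolation=cv2.INTER_CUBIC))
```

```text
t 6.47 d [ 0.0015 -0.0011 -0.101 ] rv [0.1 0.8 0.3] rows 2.4
```

View pics/t3c.png

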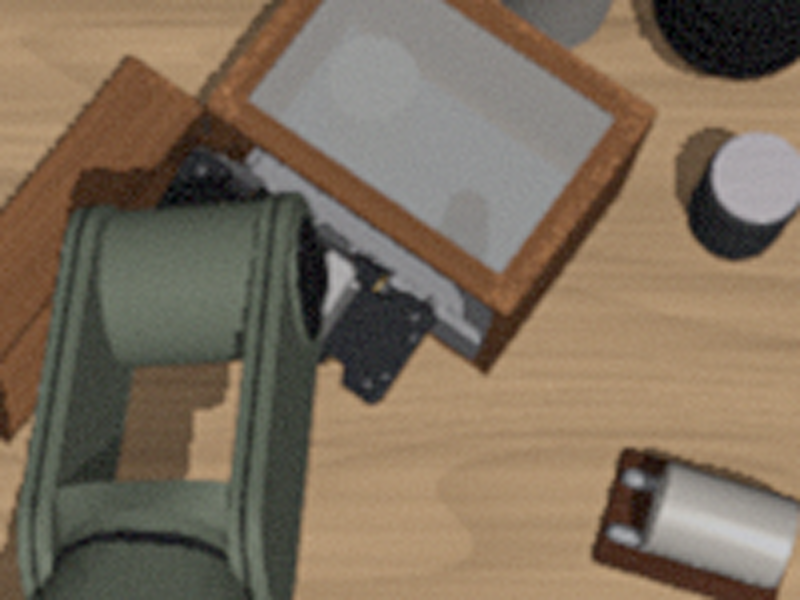

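move_arm([
  [[0.001,-0.001,-0.025],[0,0.5,0]],
  [[0,0,-0.025],[0,0,0]],
  [[0,0,-0.025],[0,0,0]],
  [[0,0,-0.018],[0,0,0]],
  [[0,0,0],[0,0,0]],
])

```text
t: 6.93
position: [0.6474, -0.0191, 0.0674]
tool_rot: [[0.577, 0.761, 0.297], [0.817, -0.542, -0.197], [0.011, 0.356, -0.934]]
wrist_force: [-0.6, -0.2, -0.1]
grip_width: 0.502
```

Run:
```python
from geo import *
a=np.radians(20); z=-np.array([0,0,1])*np.cos(a)+ux*np.sin(a); M=frame(z,uy)
g=loc(-.125,0,.05); delta(g+.002*z,M)
from h import *
p,d=snap('side','s4')
cv2.imwrite('pics/s4c.png',cv2.resize(p[170:320,260:460],(800,600),interpolation=cv2.INTER_CUBIC))
```

```text
t 6.93 d [-0.0094  0.0001 -0.0193] rv [-0.   1.1  0.4] rows 0.5
```

View pics/s4c.png

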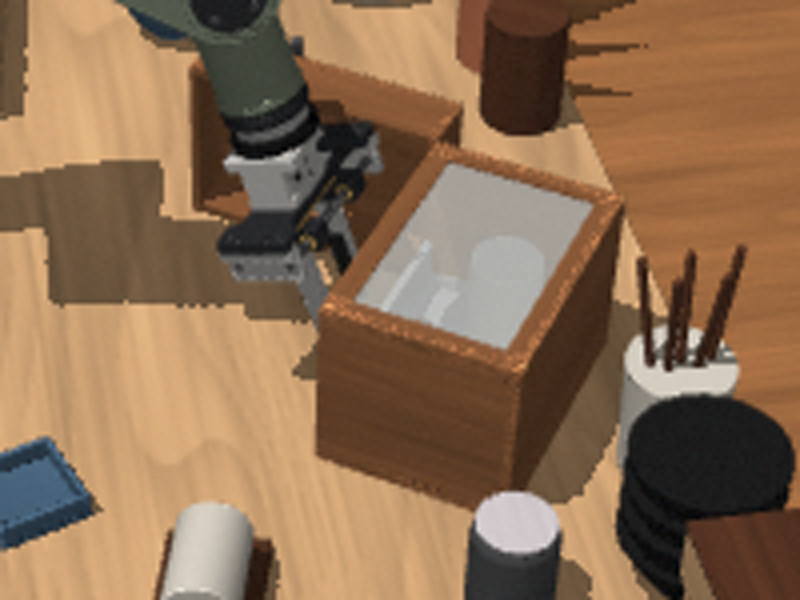

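move_arm([
  [[-0.01,0,-0.01],[0,0,0]],
  [[-0.002,0,-0.01],[0,0,0]],
  [[0,0,0],[0,0,0]],
])

```text
t: 7.23
position: [0.6432, -0.0203, 0.0563]
tool_rot: [[0.577, 0.755, 0.31], [0.816, -0.543, -0.198], [0.019, 0.367, -0.93]]
wrist_force: [-1.4, -0.5, 0.7]
grip_width: 0.501
```

Run:
```python
from geo import *
a=np.radians(20); z=-np.array([0,0,1])*np.cos(a)+ux*np.sin(a); M=frame(z,uy)
g=loc(-.125,0,.05); delta(g+.002*z,M)
```

```text
t 7.23 d [-0.0052  0.0013 -0.0082] rv [0.  1.9 0.5] rows 0.3
```

move_arm([
  [[-0.007,0.002,-0.007],[0,1,0.5]],
  [[-0.001,0,0],[0,0,0]],
  [[0,0,0],[0,0,0]],
  [[0,0,0],[0,0,0]],
  [[0,0,0],[0,0,0]],
  [[0,0,0],[0,0,0]],
], claw=1, squeeze=25)

```text
t: 7.73
position: [0.6423, -0.0137, 0.0543]
tool_rot: [[0.569, 0.762, 0.309], [0.822, -0.538, -0.187], [0.024, 0.361, -0.932]]
wrist_force: [-0.7, -2.5, -1.3]
grip_width: 0.153
```

Run:
```python
from geo import *
a=np.radians(20); z=-np.array([0,0,1])*np.cos(a)+ux*np.sin(a); M=frame(z,uy)
g=loc(-.125,0,.05); delta(g+.002*z,M)
```

```text
t 7.73 d [-0.0044 -0.0054 -0.0062] rv [-0.5  1.7 -0.1] rows 0.3
```

move_arm([
  [[-0.015,0.0105,0],[0,0,0]],
  [[-0.015,0.0105,0],[0,0,0]],
  [[-0.015,0.0105,0],[0,0,0]],
  [[-0.015,0.0105,0],[0,0,0]],
  [[-0.015,0.0105,0],[0,0,0]],
  [[-0.012,0.008,0],[0,0,0]],
])

```text
t: 8.23
position: [0.557, 0.047, 0.0546]
tool_rot: [[0.572, 0.758, 0.314], [0.82, -0.54, -0.188], [0.027, 0.365, -0.931]]
wrist_force: [5.0, 1.9, -6.4]
grip_width: 0.151
```

```bash
python3 log.py
```

```text
8.23 [0.557  0.047  0.0546] [  2.7  13.8 111.8 -19.3  37.8 -38.5]
```

move_arm([
  [[-0.01,0.007,0],[0,0,0]],
  [[-0.01,0.007,0],[0,0,0]],
  [[-0.004,0.003,0],[0,0,0]],
  [[0,0,0],[0,0,0]],
])

```text
t: 8.57
position: [0.533, 0.0641, 0.0548]
tool_rot: [[0.568, 0.759, 0.319], [0.823, -0.535, -0.191], [0.026, 0.37, -0.929]]
wrist_force: [0.0, 3.7, -2.1]
grip_width: 0.149
```

```bash
python3 log.py
```

```text
8.57 [0.533  0.0641 0.0548] [  5.2  11.7 114.6 -21.   37.7 -35. ]
```

move_arm([
  [[0,0,0],[0,0,0]],
  [[0,0,0],[0,0,0]],
  [[0,0,0],[0,0,0]],
  [[-0.006,0.004,0.025],[0,0,0]],
  [[-0.006,0.004,0.035],[0,0,0]],
  [[-0.006,0.004,0.035],[0,0,0]],
  [[0,0,0.035],[2,3,0]],
  [[0,0,0.03],[4,6,0]],
], claw=0.4)

```text
t: 9.23
position: [0.5008, 0.0781, 0.21]
tool_rot: [[0.565, 0.812, 0.146], [0.825, -0.558, -0.092], [0.007, 0.172, -0.985]]
wrist_force: [1.2, -0.3, 0.2]
grip_width: 0.6
```

move_arm([
  [[-0.01,-0.04,0.01],[4,5,0]],
  [[-0.005,-0.04,0.005],[0,0,0]],
  [[-0.005,-0.04,0.005],[0,0,0]],
  [[0,-0.04,0.005],[0,0,0]],
  [[0,-0.04,0],[0,0,0]],
  [[0,-0.035,0],[0,0,0]],
], claw=0)

```text
t: 9.73
position: [0.49, -0.1594, 0.2551]
tool_rot: [[0.552, 0.829, 0.089], [0.833, -0.552, -0.018], [0.034, 0.084, -0.996]]
wrist_force: [-0.2, 0.3, -0.6]
grip_width: 0.981
```

```bash
python3 log.py
python3 - <<'E'
from h import *
p,d=snap('top','t5');p,d=snap('side','s5')
E
```

```text
9.73 [ 0.49   -0.1594  0.2551] [-28.6  -0.6  98.1   1.6  77.5 -85.3]
```

View pics/t5.png

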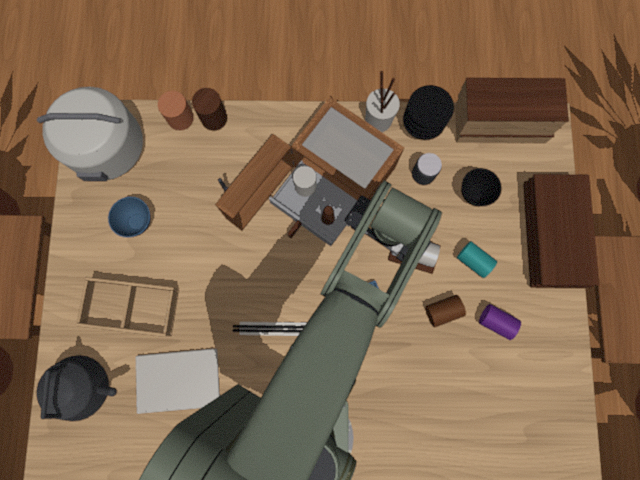

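View pics/s5.png

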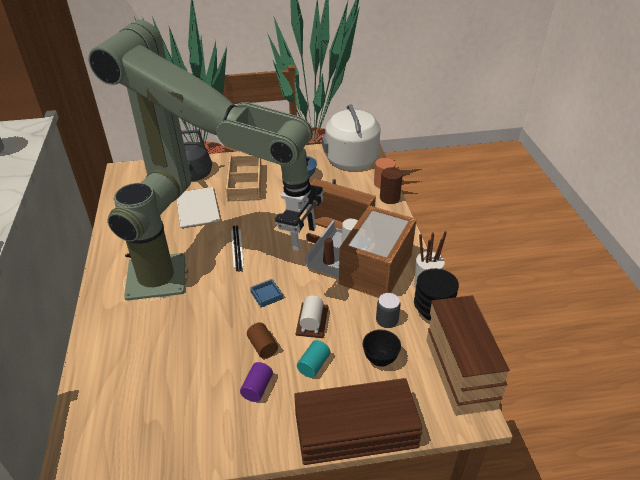

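Run:
```python
from h import *
from geo import *
p=np.load('top5.npz') if 0 else np.load('t5.npz'); q=np.load('s5.npz')
a=cv2.resize(p['p'][150:250,265:365],(400,400),interpolation=cv2.INTER_CUBIC)
b=cv2.resize(q['p'][200:300,295:395],(400,400),interpolation=cv2.INTER_CUBIC)
cv2.imwrite('pics/c5.png',np.hstack([a,b]))
for n,z,s in(('top',p,(150,250,265,365)),('side',q,(200,300,295,395))):
    P=pts(n,z['d']); H=P[...,2]; sub=np.zeros(H.shape,bool); sub[s[0]:s[1],s[2]:s[3]]=1
    nom=loc(-.155,-.052,0)[:2]; 
    m=sub&(abs(H-.115)<.006)&(np.linalg.norm(P[...,:2]-nom,axis=-1)<.04)
    print(n,m.sum(),P[m].mean(0), 'nom',nom)
    v,u=np.where(m);print(u.mean(),v.mean())
    nom=loc(-.12,.052,0)[:2]; m=sub&(abs(H-.12)<.006)&(np.linalg.norm(P[...,:2]-nom,axis=-1)<.05); print('second',m.sum(),P[m].mean(0),cv2.minEnclosingCircle((P[m][:,:2]*1000).astype('f4')),nom)
```

```text
top 83 [ 0.58394698 -0.04072616  0.11409346] nom [ 0.58304477 -0.04423916]
328.4096385542169 210.63855421686748
second 400 [0.67310656 0.02330519 0.11998987] ((672.9232788085938, 23.58899688720703), 31.25007438659668) [0.6711392  0.02118539]
side 36 [ 0.5853588  -0.04226439  0.11361997] nom [ 0.58304477 -0.04423916]
328.44444444444446 241.05555555555554
second 128 [0.6678988  0.02573046 0.12072232] ((670.7400512695312, 24.748491287231445), 33.54008865356445) [0.6711392  0.02118539]
```

View pics/c5.png

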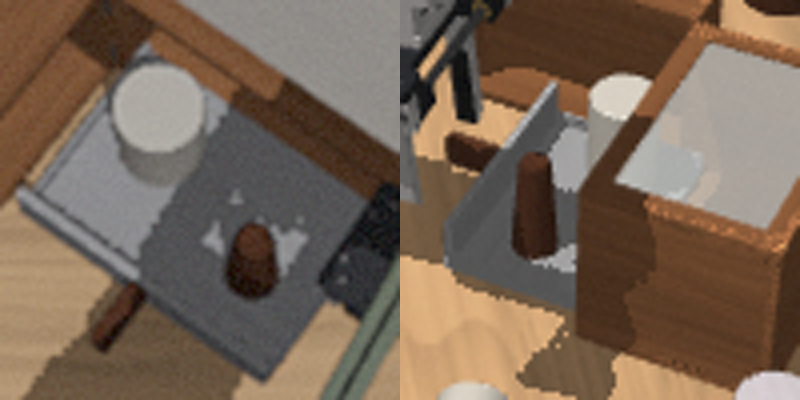

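```bash
cat > plan.py <<'E'
from kin import *; from geo import frame,loc,ux,uy
import itertools
Zv=np.array([0,0,1.])
peg=np.array([.5845,-.0413,.115]); m=np.array([np.cos(np.radians(72.8)),np.sin(np.radians(72.8)),0]); tc=np.array([.489,-.291,.048])
s=.042
def pick(b,sgn=1):
    z=-Zv*np.cos(b)+m*np.sin(b); x=np.cross(m,Zv)*sgn; M=frame(z,x)
    return tc-m*(.045-s)+.002*z, M, (M.T@m)   # axis in tool frame
def place(b,h,dz=0,sgn=1):
    # final tool: z pointing heading h, b below horizontal, mouth (axis in tool) down
    hv=np.array([np.cos(h),np.sin(h),0]); z=hv*np.cos(b)-Zv*np.sin(b)
    # at pick x = m x Z ; m->-Z, down->-m=hv ; x kept: x = m x Z = -hv x Z
    x=np.cross(-hv,Zv)*sgn; M=frame(z,x)
    g=peg+np.array([0,0,.005-s+dz]); return g+.002*z,M
E
python3 - <<'E'
from plan import *
D=np.degrees
for bd in (0,20,35,45,55):
    b=np.radians(bd)
    P,M,ax=pick(b); print('beta',bd,'axis tool',ax.round(2))
    best=[]
    for sg in(1,-1):
        P,M,_=pick(b,sg)
        for q0 in ([-30,20,100,0,60,-20],[-30,20,100,60,60,20],[-30,20,100,30,60,-80]):
            q,e=ik(P,M,q0)
            if e<1e-3: best.append((sg,tuple(q.round(0))))
    print(' pick',sorted(set(best)))
    for hd in range(-180,180,20):
        sols=set()
        for sg in(1,-1):
            P,M=place(b,np.radians(hd),0,sg); Pm,ax=place(b,np.radians(hd),.1,sg)[0],0
            for q0 in ([-10,20,100,0,40,-20],[-10,20,100,90,60,20],[-10,20,100,180,40,-80],[0,20,100,-50,60,80]):
                q,e=ik(P,M,q0)
                if e<1e-3: sols.add((sg,tuple(int(v) for v in q.round(0))))
        if sols: print('  h',hd,sols)
E
```

```text
beta 0 axis tool [-0. -1.  0.]
 pick [(-1, (np.float64(-40.0), np.float64(23.0), np.float64(97.0), np.float64(0.0), np.float64(60.0), np.float64(157.0))), (1, (np.float64(-40.0), np.float64(23.0), np.float64(97.0), np.float64(0.0), np.float64(60.0), np.float64(-23.0)))]
  h -140 {(-1, (5, 76, 41, -56, 137, -138)), (1, (5, 76, 41, -56, 137, 42))}
  h -120 {(-1, (11, 69, 56, -63, 123, -137)), (1, (11, 69, 56, -63, 123, 43))}
  h -40 {(-1, (13, 48, 118, 234, 82, -101)), (1, (13, 48, 118, 234, 82, 79))}
  h -20 {(-1, (-4, 49, 128, 197, 87, -91)), (1, (-4, 49, 128, 197, 87, 89))}
  h 0 {(-1, (-28, 50, 131, 152, 90, -90)), (1, (-28, 50, 131, 152, 90, 90))}
  h 20 {(-1, (-44, 48, 125, 116, 87, -84)), (1, (-44, 48, 125, 116, 87, 96))}
  h 40 {(-1, (-48, 49, 113, 92, 89, -72)), (1, (-48, 49, 113, 92, 89, 108))}
  h 60 {(-1, (-47, 53, 98, 76, 98, -62)), (1, (-47, 53, 98, 76, 98, 118))}
  h 80 {(-1, (-42, 58, 82, 64, 110, -55)), (1, (-42, 58, 82, 64, 110, 125))}
  h 100 {(-1, (-36, 65, 66, 56, 123, -51)), (1, (-36, 65, 66, 56, 123, 129))}
  h 120 {(-1, (-29, 72, 50, 48, 137, -51)), (1, (-29, 72
[... 5273 characters left out ...]
1, -17))}
  h -20 {(1, (-9, 9, 120, -21, 17, -60)), (-1, (-9, 9, 120, -21, 17, 120))}
  h 0 {(-1, (-18, 8, 121, 32, 20, 44)), (1, (-18, 8, 121, 32, 20, -136))}
  h 20 {(-1, (-26, 11, 118, 47, 34, 8))}
  h 40 {(-1, (-30, 16, 112, 45, 49, -10))}
  h 60 {(-1, (-32, 22, 103, 40, 63, -23)), (1, (-32, 22, 103, 40, 63, 157))}
  h 80 {(-1, (-30, 28, 94, 34, 75, -34)), (1, (-30, 28, 94, 34, 75, 146))}
  h 100 {(-1, (-27, 34, 84, 27, 86, -45)), (1, (-27, 34, 84, 27, 86, 135))}
  h 120 {(1, (-24, 39, 76, 20, 94, 123)), (-1, (-24, 39, 76, 20, 94, -57))}
  h 140 {(-1, (-19, 43, 69, 12, 101, -70)), (1, (-19, 43, 69, 12, 101, 110))}
  h 160 {(-1, (-14, 45, 65, 3, 105, -84)), (1, (-14, 45, 65, 3, 105, 96))}
```

Run:
```python
from plan import *
from scipy.spatial.transform import Slerp
from plant import ctrl
s_=ctrl.get_state()
for bd in (45,50,55):
  for hd in (-70,-60,-50,-40):
    b=np.radians(bd);h=np.radians(hd)
    P0,M0,_=pick(b,1);P1,M1=place(b,h,.12,1);P2,_=place(b,h,0,1)
    q,e=ik(P0,M0,[-58,40,84,32,90,-51]); Q=[q];E=[e]
    up=P0+[0,0,.15]
    for t in np.linspace(0,1,6)[1:]: q,e=ik(P0+t*(up-P0),M0,q);Q.append(q);E.append(e)
    rel=R.from_matrix(M1@M0.T).as_rotvec(degrees=True)
    for t in np.linspace(0,1,16)[1:]:
        q,e=ik(up+t*(P1-up),R.from_rotvec(rel*t,degrees=True).as_matrix()@M0,q);Q.append(q);E.append(e)
    for t in np.linspace(0,1,6)[1:]: q,e=ik(P1+t*(P2-P1),M1,q);Q.append(q);E.append(e)
    Q=np.array(Q); print(bd,hd,'err',max(E).round(4),'rot',rel.round(0),np.linalg.norm(rel).round(0),'maxstep',abs(np.diff(Q,axis=0)).max(0).round(0),'margin',np.minimum(Q-lo,hi-Q).min(0).round(0),Q[5].round(0),Q[-6].round(0),Q[-1].round(0))
b=np.radians(50);P0,M0,_=pick(b,1)
from geo import delta
delta(P0+[0,0,.12]-.03*M0[:,2],M0)
q,e=ik(s_['position'],s_['tool_rot'],s_['joint_pos']);print(q.round(1),e,s_['joint_pos'].round(1))
```

```text
45 -70 err 0.0 rot [-91.  -2.  29.] 96.0 maxstep [5. 4. 3. 8. 5. 6.] margin [ 99.  55.  38.   8.  49. 111.] [-58.  29.  81.  33. 101. -43.] [ 10.  15. 100. -50.  66.  12.] [ 10.  26. 103. -56.  57.  24.]
45 -60 err 0.0 rot [-92. -10.  37.] 99.0 maxstep [5. 4. 3. 9. 5. 7.] margin [ 99.  53.  32.   3.  44. 111.] [-58.  29.  81.  33. 101. -43.] [  8.  10. 106. -52.  57.   5.] [  8.  22. 109. -61.  49.  21.]
45 -50 err 0.0194 rot [-91. -18.  45.] 103.0 maxstep [ 5.  4.  3. 10.  5.  7.] margin [ 99.  50.  27.   0.  35. 111.] [-58.  29.  81.  33. 101. -43.] [  6.   6. 111. -52.  48.  -3.] [  6.  18. 113. -64.  40.  14.]
45 -40 err 0.045 rot [-91. -27.  52.] 108.0 maxstep [ 5.  4.  3. 12.  5.  9.] margin [ 99.  48.  23.   0.  26. 108.] [-58.  29.  81.  33. 101. -43.] [  3.   2. 116. -51.  38. -13.] [  2.  15. 117. -64.  30.   4.]
50 -70 err 0.0 rot [-91.  -2.  29.] 96.0 maxstep [5. 4. 3. 8. 5. 6.] margin [ 97.  55.  38.  14.  46. 109.] [-59.  31.  80.  36. 104. -44.] [  7.  13.  99. -44.  65.   6.] [  7.  24. 103. -50.  55.  18.]
50 -60 err 0.0 rot [-92. -10.  37.] 99.0 maxstep [5. 4. 3. 8.
[... 855 characters left out ...]
  34.  19.  42. 108.] [-60.  34.  79.  39. 107. -45.] [  4.   9. 103. -38.  58.  -9.] [  4.  19. 107. -45.  47.   4.]
55 -50 err 0.0 rot [-91. -18.  45.] 103.0 maxstep [5. 4. 2. 9. 5. 7.] margin [ 96.  52.  30.  18.  34. 108.] [-60.  34.  79.  39. 107. -45.] [  2.   5. 107. -36.  51. -19.] [  2.  16. 111. -46.  39.  -5.]
55 -40 err 0.0 rot [-91. -27.  52.] 108.0 maxstep [ 5.  3.  2. 10.  5.  7.] margin [ 96.  50.  26.  19.  26. 103.] [-60.  34.  79.  39. 107. -45.] [ -1.   2. 110. -31.  44. -33.] [ -1.  14. 115. -44.  31. -17.]
t 9.83 d [-0.0084 -0.1522 -0.0689] rv [ 54.5  21.2 -66.4] rows 12.4
[-28.8  -0.5  98.    1.5  77.4 -85.1] 3.2206595270773436e-12 [-28.8  -0.5  98.    1.5  77.4 -85.1]
```

```bash
cat > pk.py <<'E'
from plan import *; from geo import delta; import sys
b=np.radians(53);P0,M0,_=pick(b,1); dz=float(sys.argv[1])
delta(P0+[0,0,dz],M0)
E
python3 pk.py .12
```

```text
t 9.83 d [-0.0015 -0.1302 -0.0881] rv [ 57.4  22.2 -65.7] rows 12.6
```

move_arm([
  [[0,-0.01,-0.004],[4.4,1.7,-5]],
  [[0,-0.01,-0.004],[4.4,1.7,-5]],
  [[0,-0.01,-0.004],[4.4,1.7,-5]],
  [[0,-0.01,-0.004],[4.4,1.7,-5]],
  [[0,-0.01,-0.004],[4.4,1.7,-5]],
  [[0,-0.01,-0.004],[4.4,1.7,-5]],
  [[0,-0.01,-0.004],[4.4,1.7,-5]],
])

```text
t: 10.42
position: [0.4928, -0.2274, 0.2324]
tool_rot: [[0.947, 0.318, 0.04], [0.258, -0.831, 0.493], [0.19, -0.457, -0.869]]
wrist_force: [0.6, 0.2, 0.5]
grip_width: 1.002
```

```bash
python3 pk.py .12
```

```text
t 10.42 d [-0.0043 -0.065  -0.0656] rv [ 25.6  10.5 -29.4] rows 5.6
```

move_arm([
  [[-0.001,-0.011,-0.01],[4.3,1.8,-4.9]],
  [[-0.001,-0.011,-0.01],[4.3,1.8,-4.9]],
  [[-0.001,-0.011,-0.01],[4.3,1.8,-4.9]],
  [[-0.001,-0.011,-0.01],[4.3,1.8,-4.9]],
  [[0,-0.011,-0.01],[4.3,1.8,-4.9]],
  [[0,-0.01,-0.01],[4.2,1.6,-4.9]],
  [[0,0,0],[0,0,0]],
])

```text
t: 11.0
position: [0.4915, -0.2936, 0.1694]
tool_rot: [[0.948, -0.203, 0.246], [-0.318, -0.549, 0.773], [-0.021, -0.811, -0.585]]
wrist_force: [-0.7, 0.5, -0.7]
grip_width: 0.999
```

```bash
python3 pk.py .12;python3 - <<'E'
from h import *
p,d=snap('side','s6');t,d=snap('top','t6')
cv2.imwrite('pics/s6c.png',np.hstack([cv2.resize(p[250:400,230:380],(400,400),interpolation=cv2.INTER_CUBIC),cv2.resize(t[200:350,350:500],(400,400),interpolation=cv2.INTER_CUBIC)]))
E
```

```text
t 11.0 d [-0.0029  0.0013 -0.0026] rv [-1.5 -0.8  1.4] rows 0.3
```

View pics/s6c.png

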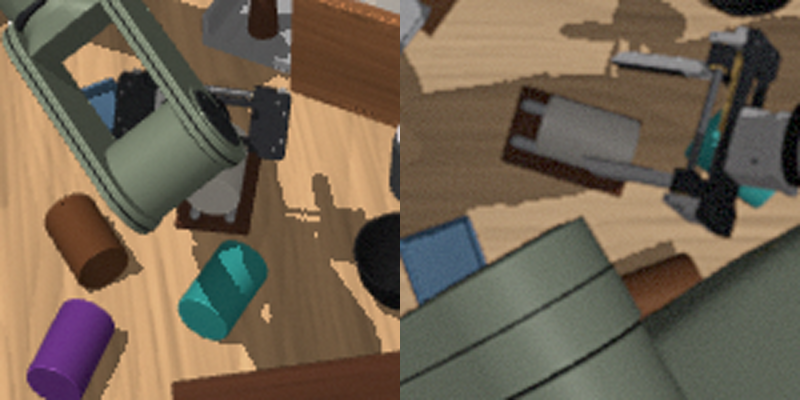

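move_arm([
  [[-0.002,0.001,-0.02],[-0.7,-0.4,0.7]],
  [[-0.001,0,-0.02],[-0.7,-0.4,0.7]],
  [[0,0,-0.02],[0,0,0]],
  [[0,0,-0.01],[0,0,0]],
  [[0,0,0],[0,0,0]],
])

```text
t: 11.52
position: [0.4968, -0.2885, 0.1114]
tool_rot: [[0.963, -0.143, 0.228], [-0.267, -0.601, 0.753], [0.029, -0.786, -0.617]]
wrist_force: [-0.2, 0.4, -0.3]
grip_width: 1.003
```

```bash
python3 pk.py 0;python3 - <<'E'
from h import *
P=pts('top',np.load('top0.npz')['d']);q=P[245:275,455:500].reshape(-1,3);q=q[q[:,2]>.03];print(len(q),q.min(0),q.max(0))
p,d=snap('side','s7');t,d=snap('top','t7')
cv2.imwrite('pics/s7c.png',np.hstack([cv2.resize(p[250:400,230:380],(400,400),interpolation=cv2.INTER_CUBIC),cv2.resize(t[200:350,350:500],(400,400),interpolation=cv2.INTER_CUBIC)]))
E
```

```text
t 11.52 d [-0.0082 -0.0038 -0.0646] rv [ 1.6  1.3 -1.7] rows 1.6
730 [ 0.42881902 -0.49740927  0.03012667] [ 0.50870491 -0.39616509  0.06776182]
```

View pics/s7c.png

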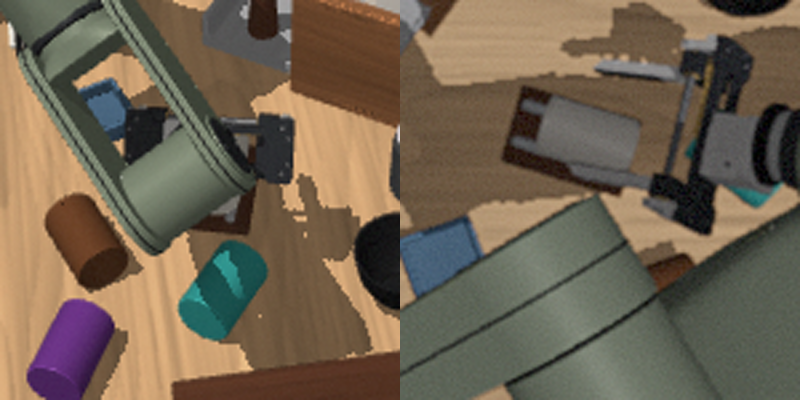

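move_arm([
  [[-0.005,-0.002,-0.018],[1,0.8,-1]],
  [[-0.004,-0.002,-0.018],[1,0.5,-1]],
  [[-0.002,-0.001,-0.014],[0,0,0]],
  [[-0.001,0,-0.006],[0,0,0]],
])

```text
t: 11.95
position: [0.4888, -0.2972, 0.062]
tool_rot: [[0.954, -0.171, 0.245], [-0.299, -0.579, 0.759], [0.012, -0.797, -0.604]]
wrist_force: [-0.1, -0.3, 0.1]
grip_width: 0.998
```

```bash
python3 pk.py 0
```

```text
t 11.95 d [-0.0002  0.0049 -0.0152] rv [0.3 0.6 0.2] rows 0.4
```

move_arm([
  [[0,0.005,-0.008],[0,0,0]],
  [[0,0.001,-0.007],[0,0,0]],
  [[0,0,0],[0,0,0]],
])

```text
t: 12.2
position: [0.4882, -0.2905, 0.0446]
tool_rot: [[0.954, -0.172, 0.245], [-0.3, -0.577, 0.76], [0.011, -0.798, -0.602]]
wrist_force: [-0.5, 0.2, 0.3]
grip_width: 1.002
```

```bash
python3 pk.py 0;python3 - <<'E'
from h import *
p,d=snap('side','s8');t,d=snap('top','t8')
cv2.imwrite('pics/s8c.png',np.hstack([cv2.resize(p[250:400,230:380],(400,400),interpolation=cv2.INTER_CUBIC),cv2.resize(t[200:350,350:500],(400,400),interpolation=cv2.INTER_CUBIC)]))
E
```

```text
t 12.2 d [ 0.0004 -0.0018  0.0022] rv [0.2 0.6 0.2] rows 0.1
```

View pics/s8c.png

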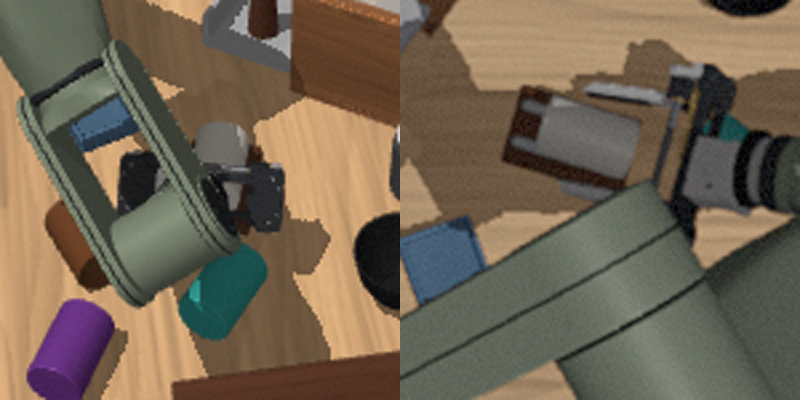

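move_arm([
  [[0,-0.001,0.002],[0,0,0]],
  [[0,0,0],[0,0,0]],
  [[0,0,0],[0,0,0]],
  [[0,0,0],[0,0,0]],
  [[0,0,0],[0,0,0]],
], claw=1, squeeze=30)

```text
t: 12.72
position: [0.4899, -0.2935, 0.0502]
tool_rot: [[0.954, -0.168, 0.247], [-0.299, -0.581, 0.757], [0.016, -0.796, -0.605]]
wrist_force: [-2.0, 0.4, 0.2]
grip_width: 0.682
```

```bash
python3 pk.py 0
```

```text
t 12.72 d [-0.0013  0.0012 -0.0034] rv [0.5 0.8 0.2] rows 0.1
```

move_arm([
  [[0,0,0],[0,0,0]],
  [[0,0,0],[0,0,0]],
  [[0,0,0.01],[0,0,0]],
  [[0,0,0.02],[0,0,0]],
  [[0,0,0.03],[0,0,0]],
  [[0,0,0.03],[0,0,0]],
  [[0,0,0.03],[0,0,0]],
  [[0,0,0.01],[0,0,0]],
])

```text
t: 13.38
position: [0.4871, -0.2903, 0.1818]
tool_rot: [[0.954, -0.176, 0.243], [-0.3, -0.576, 0.761], [0.006, -0.798, -0.602]]
wrist_force: [0.9, -1.2, -0.8]
grip_width: 0.664
```

```bash
cat > pl.py <<'E'
from plan import *; from geo import delta; import sys
b=np.radians(53);dz=float(sys.argv[1]);P0,M0=place(b,np.radians(-60),dz,1)
if len(sys.argv)>2: P0=P0+np.array([float(v) for v in sys.argv[2].split(',')])
delta(P0,M0)
E
python3 pl.py .12; python3 log.py;python3 - <<'E'
from h import *
p,d=snap('side','s9')
cv2.imwrite('pics/s9c.png',cv2.resize(p[200:380,220:400],(600,600),interpolation=cv2.INTER_CUBIC))
E
```

```text
t 13.38 d [0.098  0.248  0.0146] rv [-91.6  -9.8  36.8] rows 13.8
13.38 [ 0.4871 -0.2903  0.1818] [-60.1  33.2  80.4  37.5 104.6 -46.1]
```

View pics/s9c.png

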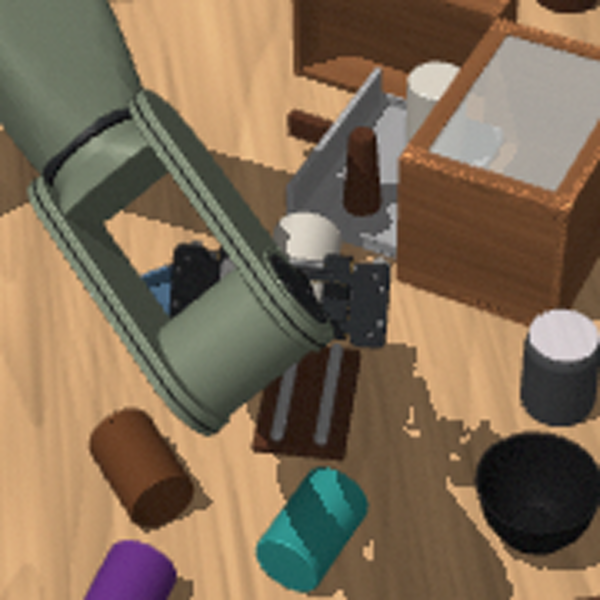

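move_arm([
  [[0.006,0.016,0.005],[-6.1,-0.7,2.5]],
  [[0.006,0.016,0.005],[-6.1,-0.7,2.5]],
  [[0.006,0.016,0.005],[-6.1,-0.7,2.5]],
  [[0.006,0.016,0.005],[-6.1,-0.7,2.5]],
  [[0.006,0.016,0.005],[-6.1,-0.7,2.5]],
  [[0.006,0.016,0.005],[-6.1,-0.7,2.5]],
  [[0.006,0.016,0.005],[-6.1,-0.7,2.5]],
])

```text
t: 14.02
position: [0.5246, -0.1821, 0.2013]
tool_rot: [[0.981, 0.113, 0.155], [0.084, -0.979, 0.184], [0.173, -0.167, -0.971]]
wrist_force: [0.4, -0.2, -1.9]
grip_width: 0.665
```

```bash
python3 pl.py .15; python3 log.py
```

```text
t 14.02 d [0.0606 0.1398 0.0251] rv [-47.6  -5.   19.6] rows 7.2
14.02 [ 0.5246 -0.1821  0.2013] [-36.3   8.2  96.3  14.4  75.  -45.8]
```

move_arm([
  [[0.007,0.017,0.005],[-5.9,-0.6,2.4]],
  [[0.007,0.017,0.005],[-5.9,-0.6,2.4]],
  [[0.007,0.017,0.005],[-5.9,-0.6,2.4]],
  [[0.007,0.017,0.005],[-5.9,-0.6,2.4]],
  [[0.007,0.017,0.005],[-5.9,-0.6,2.4]],
  [[0.007,0.017,0.004],[-5.9,-0.6,2.4]],
  [[0.007,0.017,0.004],[-5.9,-0.6,2.4]],
])

```text
t: 14.6
position: [0.5714, -0.0549, 0.2312]
tool_rot: [[0.882, 0.383, 0.275], [0.471, -0.75, -0.466], [0.028, 0.54, -0.841]]
wrist_force: [0.7, -1.5, -3.1]
grip_width: 0.663
```

```bash
python3 pl.py .15; python3 log.py
```

```text
t 14.6 d [ 0.0137  0.0126 -0.0048] rv [-4.5 -0.7  1.9] rows 0.7
14.6 [ 0.5714 -0.0549  0.2312] [  1.2   4.  102.5 -32.8  60.4 -13.2]
```

move_arm([
  [[0.007,0.007,0],[-3,-0.5,1.3]],
  [[0.006,0.005,0],[-1.5,-0.2,0.6]],
  [[0,0,0],[0,0,0]],
])

```text
t: 14.85
position: [0.5813, -0.0334, 0.2235]
tool_rot: [[0.857, 0.418, 0.301], [0.515, -0.683, -0.519], [-0.011, 0.6, -0.8]]
wrist_force: [0.3, -0.2, -0.8]
grip_width: 0.664
```

```bash
python3 pl.py .15; python3 log.py
python3 - <<'E'
from h import *
p,d=snap('side','s10');t,d=snap('top','t10')
cv2.imwrite('pics/s10c.png',np.hstack([cv2.resize(p[150:300,270:420],(400,400),interpolation=cv2.INTER_CUBIC),cv2.resize(t[120:270,240:390],(400,400),interpolation=cv2.INTER_CUBIC)]))
E
```

```text
t 14.85 d [ 0.0039 -0.0089  0.0029] rv [ 0.2 -0.6 -1. ] rows 0.2
14.85 [ 0.5813 -0.0334  0.2235] [  5.7   6.6 102.3 -38.9  60.4  -8.9]
```

View pics/s10c.png

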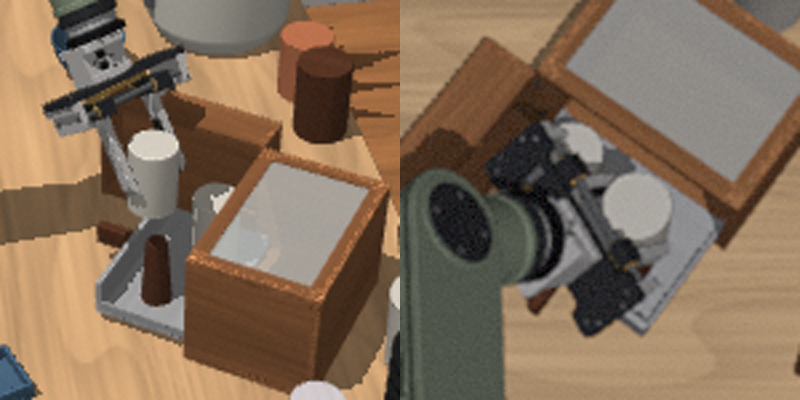

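```bash
cat > tm.py <<'E'
from h import *
import sys
def meas(tag,znom):
  s=ctrl.get_state(); g=s['position']
  for n,t in(('top','t'+tag),('side','s'+tag)):
    P=pts(n,np.load(t+'.npz')['d']);im=np.load(t+'.npz')['p'].astype(int)
    w=(np.linalg.norm(P[...,:2]-g[:2],axis=-1)<.06)&(abs(P[...,2]-znom)<.012)&(im.min(-1)>110)
    q=P[w]; 
    if len(q)<20: print(n,len(q));continue
    A=np.c_[q[:,:2]-q[:,:2].mean(0),np.ones(len(q))]; c,*_=np.linalg.lstsq(A,q[:,2],rcond=None)
    k=abs(A@c-q[:,2])<.006;q=q[k];A=A[k];c,*_=np.linalg.lstsq(A,q[:,2],rcond=None)
    print(n,len(q),'circ',cv2.minEnclosingCircle((q[:,:2]*1000).astype('f4')),'mean',q.mean(0).round(4),'slope deg',np.degrees(c[:2]).round(1))
meas(sys.argv[1],float(sys.argv[2]))
E
python3 tm.py 10 .268
```

```text
top 507 circ ((574.5953979492188, -27.2265625), 43.050743103027344) mean [ 0.5811 -0.038   0.2628] slope deg [-1.5 -0.7]
side 221 circ ((575.1023559570312, -22.216169357299805), 47.812747955322266) mean [ 0.5775 -0.037   0.2645] slope deg [0.2 3.8]
```

```bash
cat > tm.py <<'E'
from h import *
import sys
def meas(tag,znom):
  g=ctrl.get_state()['position']
  for n,t in(('top','t'+tag),('side','s'+tag)):
    P=pts(n,np.load(t+'.npz')['d']);im=np.load(t+'.npz')['p'].astype(int)
    w=(np.linalg.norm(P[...,:2]-g[:2],axis=-1)<.06)&(abs(P[...,2]-znom)<.01)
    w=cv2.morphologyEx(w.astype('u1'),cv2.MORPH_OPEN,cv2.getStructuringElement(cv2.MORPH_ELLIPSE,(13,13) if n=='top' else (11,7)))
    k,l,st,ce=cv2.connectedComponentsWithStats(w)
    if k<2: print(n,'none');continue
    i=1+np.argmax(st[1:,4]); q=P[l==i]; (c,r)=cv2.minEnclosingCircle((q[:,:2]*1000).astype('f4'))
    print(n,len(q),np.round(c,1),round(r,1),'mean',q.mean(0).round(4),'medz',np.median(q[:,2]).round(4),'ray',ray(n,*ce[i],znom).round(4))
meas(sys.argv[1],float(sys.argv[2]))
E
python3 tm.py 10 .265
```

```text
top 402 [580.9 -35.1] 30.6 mean [ 0.5811 -0.0334  0.2628] medz 0.2628 ray [ 0.5805 -0.0334  0.265 ]
side 188 [584.  -33.4] 37.4 mean [ 0.5804 -0.0372  0.2642] medz 0.2646 ray [ 0.5802 -0.0384  0.265 ]
```

move_arm([
  [[0.003,-0.007,0],[0.2,-0.6,-1]],
  [[0,0,0],[0,0,0]],
])

```text
t: 15.12
position: [0.583, -0.0444, 0.223]
tool_rot: [[0.87, 0.395, 0.295], [0.493, -0.696, -0.522], [-0.001, 0.6, -0.8]]
wrist_force: [-0.4, -0.1, -1.6]
grip_width: 0.662
```

```bash
python3 pl.py .15
```

```text
t 15.12 d [0.0022 0.002  0.0034] rv [-0.1 -0.1  0.4] rows 0.1
```

Aligned to within 3 mm. Lowering in stages.

move_arm([
  [[0.001,0.001,-0.012],[0,0,0]],
  [[0,0,-0.018],[0,0,0]],
  [[0,0,-0.018],[0,0,0]],
  [[0,0,-0.012],[0,0,0]],
  [[0,0,0],[0,0,0]],
])

```text
t: 15.53
position: [0.5845, -0.0498, 0.1613]
tool_rot: [[0.876, 0.383, 0.293], [0.483, -0.702, -0.523], [0.006, 0.6, -0.8]]
wrist_force: [-1.2, 0.0, -2.5]
grip_width: 0.665
```

```bash
python3 pl.py .08; python3 log.py
python3 - <<'E'
from h import *
p,d=snap('side','s11');t,d=snap('top','t11')
cv2.imwrite('pics/s11c.png',np.hstack([cv2.resize(p[150:300,270:420],(400,400),interpolation=cv2.INTER_CUBIC),cv2.resize(t[120:270,240:390],(400,400),interpolation=cv2.INTER_CUBIC)]))
E
python3 tm.py 11 .2
```

```text
t 15.53 d [ 0.0006  0.0074 -0.0049] rv [-0.3  0.2  1.1] rows 0.2
15.53 [ 0.5845 -0.0498  0.1613] [  3.9  11.6 104.9 -42.   54.1  -2.2]
top 302 [588.9 -56.4] 29.6 mean [ 0.5924 -0.0574  0.2019] medz 0.202 ray [ 0.5929 -0.0574  0.2   ]
side 167 [584.  -58.3] 30.8 mean [ 0.5825 -0.0631  0.2016] medz 0.2017 ray [ 0.5828 -0.0613  0.2   ]
```

View pics/s11c.png

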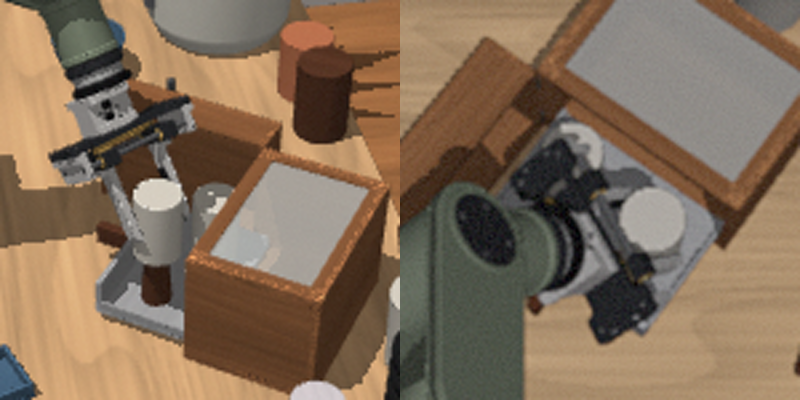

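```bash
cat > cyl.py <<'E'
from h import *
from scipy.optimize import least_squares
import sys
def fit(tag,ctr,zt):
  Q=[]
  for n,t in(('side','s'+tag),('top','t'+tag)):
    Z=np.load(t+'.npz');P=pts(n,Z['d']);im=Z['p'].astype(int)
    white=(im.min(-1)>95)&(im.max(-1)-im.min(-1)<35)
    w=white&(np.linalg.norm(P[...,:2]-ctr,axis=-1)<.045)&(P[...,2]<zt+.008)&(P[...,2]>zt-.085)
    w=cv2.erode(w.astype('u1'),np.ones((3,3)))>0
    q=P[w]; Q.append(q); print(n,len(q))
  def res(p,q):
    c=np.array([p[0],p[1],p[4]]);a=np.array([p[2],p[3],1]);a/=np.linalg.norm(a)
    d=q-c;h=d@a;rad=np.linalg.norm(d-h[:,None]*a,axis=1)
    # signed distance to solid cylinder top (h<=0) of radius .031
    dx=rad-.031; 
    return np.where(dx>h, dx, h) if 1 else 0
  for q in (Q[0],Q[1],np.vstack(Q)):
    if len(q)<50: continue
    b=least_squares(lambda p:res(p,q)*1000,[*ctr,0,0,zt],loss='soft_l1',f_scale=2)
    print('topcentre',b.x[[0,1,4]].round(4),'axis tilt deg',np.degrees(b.x[2:4]).round(1),'cost',np.sqrt(np.mean(np.minimum(b.fun,10)**2)).round(2))
fit(sys.argv[1],np.array([float(sys.argv[2]),float(sys.argv[3])]),float(sys.argv[4]))
E
python3 cyl.py 11 .586 -.055 .202; python3 cyl.py 10 .581 -.034 .263
```

```text
side 370
top 391
topcentre [ 0.5832 -0.0513  0.2026] axis tilt deg [-0.3 -0.1] cost 3.28
topcentre [ 0.5796 -0.0515  0.202 ] axis tilt deg [0.2 1.2] cost 2.79
topcentre [ 0.5816 -0.0505  0.2022] axis tilt deg [-0.6  0.7] cost 3.09
side 368
top 433
topcentre [ 0.5802 -0.0353  0.2649] axis tilt deg [ 1.8 -1.1] cost 3.22
topcentre [ 0.5769 -0.0335  0.2631] axis tilt deg [1.3 2.4] cost 2.55
topcentre [ 0.5793 -0.034   0.2634] axis tilt deg [1.6 0.6] cost 2.97
```

move_arm([
  [[0.002,0.009,0],[0,0,1]],
  [[0,0.001,0],[0,0,0]],
  [[0,0.001,-0.012],[0,0,0]],
  [[0,0.001,-0.015],[0,0,0]],
  [[0,0.001,-0.012],[0,0,0]],
  [[0,0,0],[0,0,0]],
])

```text
t: 16.13
position: [0.5933, -0.0341, 0.1294]
tool_rot: [[0.865, 0.387, 0.319], [0.501, -0.695, -0.516], [0.022, 0.606, -0.795]]
wrist_force: [-0.5, 0.3, -2.3]
grip_width: 0.668
```

```bash
python3 pl.py 0; python3 log.py
python3 - <<'E'
from h import *
p,d=snap('side','s12');t,d=snap('top','t12')
cv2.imwrite('pics/s12c.png',np.hstack([cv2.resize(p[150:300,270:420],(400,400),interpolation=cv2.INTER_CUBIC),cv2.resize(t[120:270,240:390],(400,400),interpolation=cv2.INTER_CUBIC)]))
E
python3 cyl.py 12 .585 -.042 .162
```

```text
t 16.13 d [-0.0082 -0.0082 -0.053 ] rv [-0.4  1.2 -0.1] rows 1.3
16.13 [ 0.5933 -0.0341  0.1294] [  5.5  15.  105.5 -44.7  50.6   2.4]
side 236
top 21
topcentre [ 0.5829 -0.0376  0.1634] axis tilt deg [-9.9 -3.1] cost 4.0
topcentre [ 0.5821 -0.0382  0.1642] axis tilt deg [-9.9 -3.5] cost 4.0
```

View pics/s12c.png

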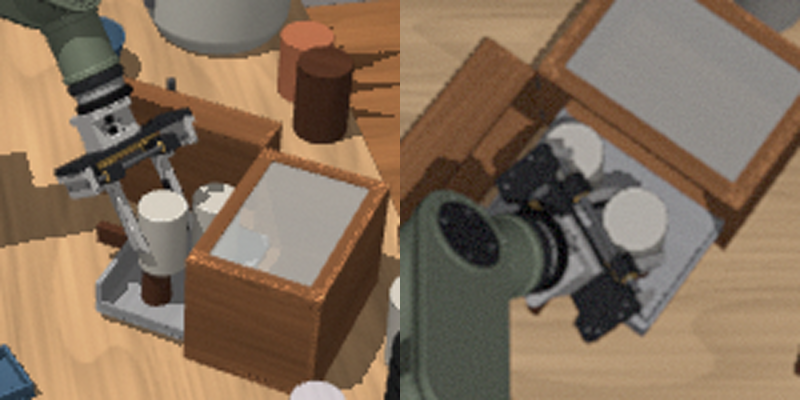

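move_arm([
  [[-0.005,-0.004,0],[0,0.8,0]],
  [[-0.002,-0.003,0],[0,0,0]],
  [[0,0,0],[0,0,0]],
])

```text
t: 16.48
position: [0.5886, -0.0416, 0.1339]
tool_rot: [[0.864, 0.394, 0.313], [0.502, -0.694, -0.516], [0.014, 0.603, -0.797]]
wrist_force: [-0.2, -1.2, -2.3]
grip_width: 0.667
```

```bash
python3 pl.py 0
python3 - <<'E'
from h import *
p,d=snap('side','s13');t,d=snap('top','t13')
cv2.imwrite('pics/s13c.png',np.hstack([cv2.resize(p[200:280,290:370],(400,400),interpolation=cv2.INTER_CUBIC),cv2.resize(t[160:240,280:360],(400,400),interpolation=cv2.INTER_CUBIC)]))
E
python3 tm.py 13 .166;python3 cyl.py 13 .584 -.042 .164
```

```text
t 16.48 d [-0.0035 -0.0008 -0.0575] rv [-0.3  0.7 -0.2] rows 1.4
top none
side none
side 214
top 26
topcentre [ 0.5808 -0.0454  0.1644] axis tilt deg [-6.2 -3.5] cost 3.69
topcentre [ 0.5784 -0.0462  0.1655] axis tilt deg [-8.1 -4.3] cost 3.85
```

View pics/s13c.png

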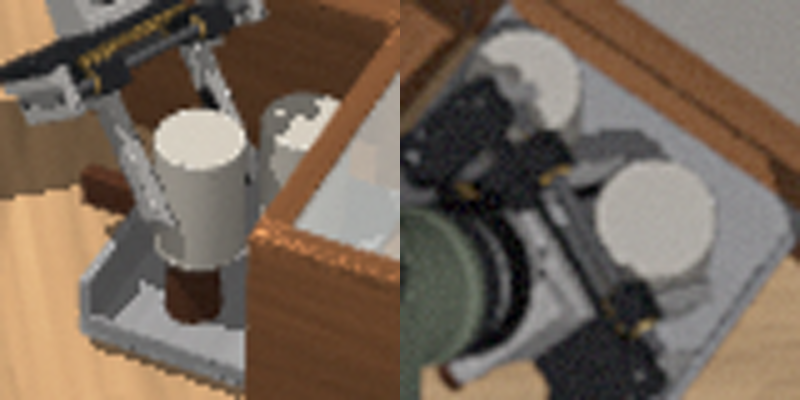

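```bash
python3 - <<'E'
from h import *
for n,u,v,t in(('top',331,204.2,'t13'),('side',330.3,227.3,'s13')):
    P=pts(n,np.load(t+'.npz')['d']); u0,v0=int(u),int(v); q=P[v0-3:v0+4,u0-3:u0+4].reshape(-1,3); print(n,np.nanmedian(q,0).round(4))
    for z in(.165,.17,.175): print(z,ray(n,u,v,z).round(4))
E
python3 tm.py 13 .172;python3 cyl.py 13 .584 -.042 .172
```

```text
top [ 0.5869 -0.046   0.174 ]
0.165 [ 0.5884 -0.0462  0.165 ]
0.17 [ 0.5872 -0.0461  0.17  ]
0.175 [ 0.5859 -0.046   0.175 ]
side [ 0.5897 -0.0438  0.1739]
0.165 [ 0.5927 -0.0338  0.165 ]
0.17 [ 0.5916 -0.0397  0.17  ]
0.175 [ 0.5905 -0.0456  0.175 ]
top 366 [591.5 -47.3] 30.3 mean [ 0.5922 -0.0467  0.1739] medz 0.174 ray [ 0.5926 -0.0468  0.172 ]
side 209 [587.8 -48. ] 34.9 mean [ 0.5874 -0.049   0.1738] medz 0.1744 ray [ 0.5878 -0.047   0.172 ]
side 348
top 362
topcentre [ 0.5808 -0.0445  0.1742] axis tilt deg [-4.8 -2.1] cost 3.7
topcentre [ 0.5793 -0.0472  0.1741] axis tilt deg [-1.1 -1.4] cost 2.77
topcentre [ 0.5804 -0.0446  0.174 ] axis tilt deg [-2.9 -2. ] cost 3.38
```

move_arm([
  [[-0.003,0.003,-0.01],[0,0.5,0]],
  [[-0.001,0.002,-0.012],[0,0,0]],
  [[-0.001,0.001,-0.012],[0,0,0]],
  [[0,0,-0.004],[0,0,0]],
  [[0,0,0],[0,0,0]],
])

```text
t: 17.0
position: [0.5848, -0.0346, 0.0954]
tool_rot: [[0.865, 0.396, 0.309], [0.502, -0.695, -0.515], [0.011, 0.6, -0.8]]
wrist_force: [-0.2, -0.7, -2.1]
grip_width: 0.663
```

```bash
python3 pl.py 0
python3 - <<'E'
from h import *
p,d=snap('side','s14');t,d=snap('top','t14')
cv2.imwrite('pics/s14c.png',np.hstack([cv2.resize(p[200:280,290:370],(400,400),interpolation=cv2.INTER_CUBIC),cv2.resize(t[160:240,280:360],(400,400),interpolation=cv2.INTER_CUBIC)]))
E
python3 tm.py 14 .134
```

```text
t 17.0 d [ 0.0004 -0.0078 -0.019 ] rv [-0.4  0.5 -0.1] rows 0.5
top 411 [583.2 -39.9] 31.2 mean [ 0.5825 -0.0405  0.1352] medz 0.1353 ray [ 0.5828 -0.0405  0.134 ]
side 164 [584.1 -35.7] 33.0 mean [ 0.5836 -0.0362  0.1363] medz 0.1362 ray [ 0.584  -0.0336  0.134 ]
```

View pics/s14c.png

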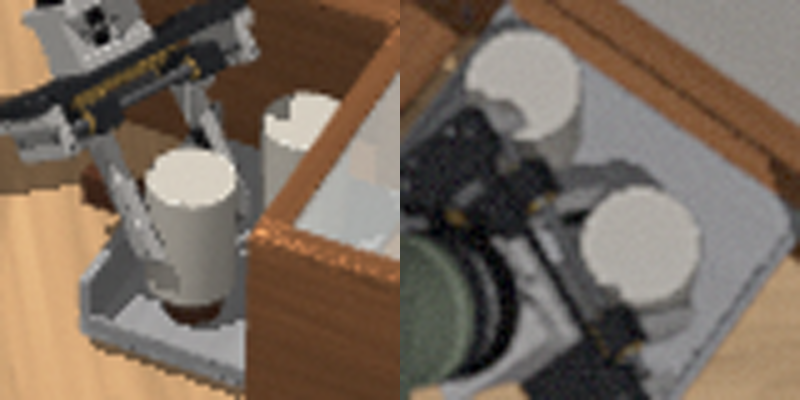

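move_arm([
  [[0,-0.002,-0.006],[0,0,0]],
  [[0,-0.001,-0.006],[0,0,0]],
  [[0,0,0],[0,0,0]],
])

```text
t: 17.35
position: [0.5868, -0.0377, 0.0853]
tool_rot: [[0.865, 0.393, 0.313], [0.502, -0.695, -0.515], [0.015, 0.602, -0.798]]
wrist_force: [-1.3, 0.1, -1.6]
grip_width: 0.663
```

```bash
python3 pl.py 0
python3 - <<'E'
from h import *
p,d=snap('side','s15');t,d=snap('top','t15')
cv2.imwrite('pics/s15c.png',np.hstack([cv2.resize(p[200:280,290:370],(400,400),interpolation=cv2.INTER_CUBIC),cv2.resize(t[160:240,280:360],(400,400),interpolation=cv2.INTER_CUBIC)]))
E
python3 tm.py 15 .124
```

```text
t 17.35 d [-0.0017 -0.0046 -0.0089] rv [-0.4  0.8 -0.2] rows 0.2
top 422 [585.4 -42.6] 30.6 mean [ 0.5851 -0.0428  0.1254] medz 0.1255 ray [ 0.5854 -0.0428  0.124 ]
side 215 [589.9 -38.2] 39.7 mean [ 0.5855 -0.0428  0.1247] medz 0.1251 ray [ 0.5856 -0.0422  0.124 ]
```

View pics/s15c.png

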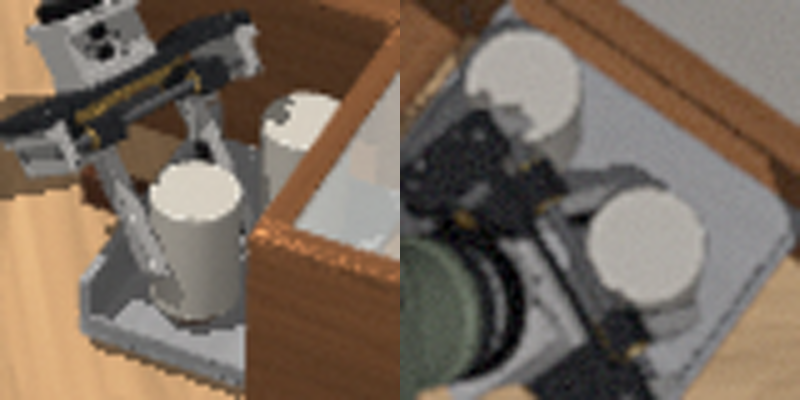

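move_arm([
  [[-0.001,0,-0.003],[0,0,0]],
  [[0,0,-0.003],[0,0,0]],
  [[0,0,-0.001],[0,0,0]],
])

```text
t: 17.7
position: [0.5876, -0.0379, 0.0804]
tool_rot: [[0.864, 0.391, 0.316], [0.503, -0.694, -0.515], [0.018, 0.605, -0.796]]
wrist_force: [-1.9, 1.0, 3.3]
grip_width: 0.663
```

move_arm([
  [[0,0,-0.002],[0,0,0]],
  [[0,0,-0.001],[0,0,0]],
])

```text
t: 17.87
position: [0.5894, -0.039, 0.0805]
tool_rot: [[0.864, 0.389, 0.319], [0.503, -0.691, -0.519], [0.019, 0.609, -0.793]]
wrist_force: [-1.6, 0.5, 0.2]
grip_width: 0.665
```

move_arm([
  [[0,0,0],[0,0,0]],
  [[0,0,0],[0,0,0]],
  [[0,0,0],[0,0,0]],
  [[0,0,0],[0,0,0]],
], claw=0.12)

```text
t: 18.2
position: [0.5906, -0.0387, 0.0814]
tool_rot: [[0.864, 0.388, 0.322], [0.503, -0.691, -0.518], [0.022, 0.61, -0.792]]
wrist_force: [1.0, 0.5, 0.6]
grip_width: 0.871
```

```bash
python3 pl.py 0
python3 - <<'E'
from h import *
p,d=snap('side','s16');t,d=snap('top','t16')
cv2.imwrite('pics/s16c.png',np.hstack([cv2.resize(p[200:280,290:370],(400,400),interpolation=cv2.INTER_CUBIC),cv2.resize(t[160:240,280:360],(400,400),interpolation=cv2.INTER_CUBIC)]))
E
python3 tm.py 16 .12
```

```text
t 18.2 d [-0.0055 -0.0037 -0.005 ] rv [-0.1  1.4 -0.2] rows 0.2
top 258 [595.2 -44.2] 25.2 mean [ 0.5953 -0.0434  0.1203] medz 0.1203 ray [ 0.5954 -0.0434  0.12  ]
side 111 [586.1 -57.1] 25.1 mean [ 0.5857 -0.0592  0.1205] medz 0.121 ray [ 0.5858 -0.0587  0.12  ]
```

View pics/s16c.png

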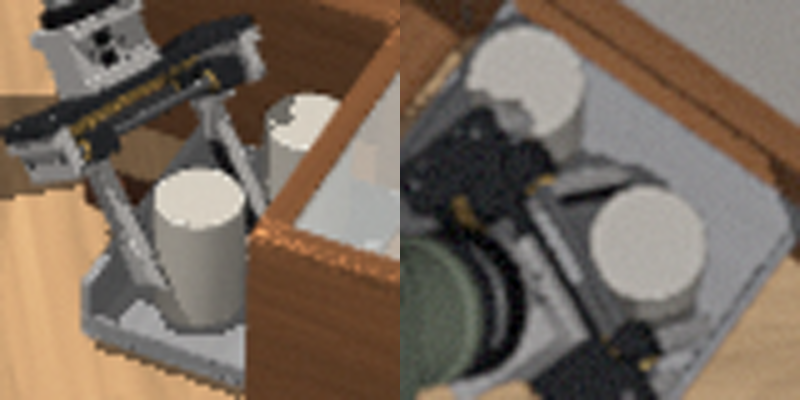

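move_arm([
  [[-0.008,0.006,0.01],[0,0,0]],
  [[-0.009,0.01,0.016],[0,0,0]],
  [[-0.009,0.013,0.02],[0,0,0]],
  [[-0.009,0.013,0.02],[0,0,0]],
  [[-0.009,0.013,0.025],[0,0,0]],
  [[-0.009,0.01,0.03],[0,0,0]],
])

```text
t: 18.8
position: [0.5293, 0.0253, 0.1968]
tool_rot: [[0.867, 0.396, 0.304], [0.499, -0.693, -0.521], [0.004, 0.603, -0.798]]
wrist_force: [0.6, 0.4, 0.8]
grip_width: 0.879
```

```bash
python3 log.py
python3 - <<'E'
from h import *
p,d=snap('side','s17');t,d=snap('top','t17')
cv2.imwrite('pics/s17c.png',np.hstack([cv2.resize(p[150:300,270:420],(400,400),interpolation=cv2.INTER_CUBIC),cv2.resize(t[120:270,240:390],(400,400),interpolation=cv2.INTER_CUBIC)]))
E
```

```text
18.8 [0.5293 0.0253 0.1968] [ 13.8   5.1 107.7 -40.8  62.2   2. ]
```

View pics/s17c.png

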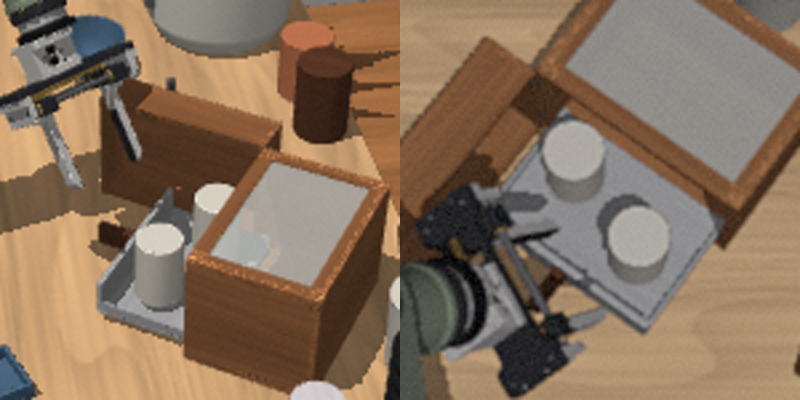

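```bash
cat > rk.py <<'E'
from geo import *; import sys
z=np.array([.305,-.19,-.933]); M=frame(z,np.array([.570,.822,0]))
delta(np.array([.533,.0641,.0535+float(sys.argv[1])]),M)
E
python3 rk.py .13
```

```text
t 18.9 d [-0.0006  0.0373 -0.0193] rv [12.  11.2 25.6] rows 4.3
```

move_arm([
  [[0,0.006,0.005],[2,1.9,4.3]],
  [[0,0.006,0],[2,1.9,4.3]],
  [[0,0.006,0],[2,1.9,4.3]],
  [[0,0.006,0],[2,1.9,4.3]],
  [[0,0.006,0],[2,1.9,4.3]],
  [[0,0.006,0],[2,1.9,4.3]],
  [[0,0,0],[0,0,0]],
], claw=0.45)

```text
t: 19.48
position: [0.5323, 0.065, 0.204]
tool_rot: [[0.542, 0.786, 0.299], [0.84, -0.513, -0.174], [0.017, 0.346, -0.938]]
wrist_force: [-0.0, 0.5, 0.2]
grip_width: 0.552
```

```bash
python3 rk.py .1
```

```text
t 19.48 d [ 0.0007 -0.0009 -0.0505] rv [-0.5 -0.7 -1.6] rows 1.2
```

move_arm([
  [[0,-0.001,-0.025],[-0.5,-0.7,-1.5]],
  [[-0.001,0,-0.03],[0,0,0]],
  [[-0.001,0,-0.03],[0,0,0]],
  [[-0.002,0,-0.025],[0,0,0]],
  [[-0.002,0,-0.015],[0,0,0]],
  [[0,0,0],[0,0,0]],
])

```text
t: 19.98
position: [0.5259, 0.0606, 0.0734]
tool_rot: [[0.578, 0.755, 0.31], [0.816, -0.542, -0.199], [0.018, 0.368, -0.93]]
wrist_force: [-0.4, 0.3, -0.7]
grip_width: 0.547
```

```bash
python3 rk.py 0
python3 - <<'E'
from h import *
p,d=snap('side','s18');t,d=snap('top','t18')
cv2.imwrite('pics/s18c.png',np.hstack([cv2.resize(p[150:300,270:420],(400,400),interpolation=cv2.INTER_CUBIC),cv2.resize(t[120:270,240:390],(400,400),interpolation=cv2.INTER_CUBIC)]))
E
```

```text
t 19.98 d [ 0.0071  0.0035 -0.0199] rv [0.3 0.5 0.9] rows 0.5
```

View pics/s18c.png

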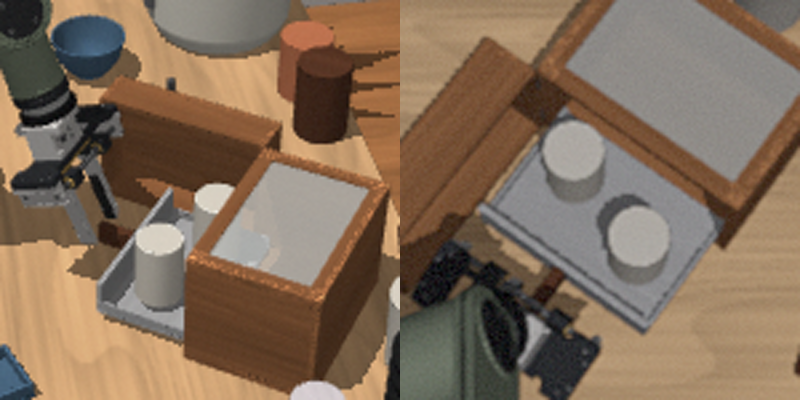

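move_arm([
  [[0.004,0.003,-0.01],[0,0.5,0.5]],
  [[0.002,0.001,-0.008],[0,0,0]],
  [[0,0,0],[0,0,0]],
])

```text
t: 20.33
position: [0.5389, 0.0653, 0.0624]
tool_rot: [[0.57, 0.758, 0.317], [0.821, -0.536, -0.196], [0.021, 0.372, -0.928]]
wrist_force: [-0.0, 0.6, 0.5]
grip_width: 0.55
```

```bash
python3 rk.py 0
```

```text
t 20.33 d [-0.0059 -0.0012 -0.0089] rv [0.2 0.8 0.4] rows 0.3
```

move_arm([
  [[-0.006,-0.001,-0.007],[0,0.5,0]],
  [[-0.001,0,-0.002],[0,0,0]],
  [[0,0,0],[0,0,0]],
  [[0,0,0],[0,0,0]],
  [[0,0,0],[0,0,0]],
  [[0,0,0],[0,0,0]],
], claw=1, squeeze=25)

```text
t: 20.83
position: [0.5339, 0.0641, 0.0566]
tool_rot: [[0.571, 0.758, 0.314], [0.821, -0.536, -0.197], [0.019, 0.37, -0.929]]
wrist_force: [-3.8, -9.1, 1.1]
grip_width: 0.161
```

```bash
python3 rk.py 0
```

```text
t 20.83 d [-0.0009  0.     -0.0031] rv [0.3 0.7 0.5] rows 0.1
```

move_arm([
  [[0.004,-0.003,0],[0,0,0]],
  [[0.007,-0.005,0],[0,0,0]],
  [[0.009,-0.0065,0],[0,0,0]],
  [[0.01,-0.007,0],[0,0,0]],
  [[0.01,-0.007,0],[0,0,0]],
  [[0.01,-0.007,0],[0,0,0]],
  [[0.01,-0.007,0],[0,0,0]],
  [[0.01,-0.007,0],[0,0,0]],
])

```text
t: 21.5
position: [0.6086, 0.0103, 0.0566]
tool_rot: [[0.571, 0.76, 0.312], [0.821, -0.536, -0.197], [0.018, 0.368, -0.93]]
wrist_force: [-0.9, 2.3, 2.4]
grip_width: 0.153
```

move_arm([
  [[0.01,-0.007,0],[0,0,0]],
  [[0.009,-0.006,0],[0,0,0]],
  [[0.006,-0.004,0],[0,0,0]],
  [[0.003,-0.002,0],[0,0,0]],
])

```text
t: 21.83
position: [0.6397, -0.0119, 0.0565]
tool_rot: [[0.575, 0.759, 0.307], [0.818, -0.541, -0.196], [0.017, 0.364, -0.931]]
wrist_force: [-20.6, 16.2, 22.7]
grip_width: 0.149
```

move_arm([
  [[-0.001,0.001,0],[0,0,0]],
  [[0,0,0],[0,0,0]],
  [[0,0,0],[0,0,0]],
  [[0,0,0],[0,0,0]],
], claw=0.55)

```text
t: 22.17
position: [0.6416, -0.0119, 0.0572]
tool_rot: [[0.575, 0.757, 0.31], [0.818, -0.541, -0.195], [0.02, 0.366, -0.93]]
wrist_force: [0.4, 0.6, -0.6]
grip_width: 0.397
```

move_arm([
  [[-0.004,0.003,0.01],[0,0,0]],
  [[-0.006,0.004,0.02],[0,0,0]],
  [[-0.006,0.004,0.03],[0,0,0]],
  [[-0.01,0.007,0.035],[0,0,0]],
  [[-0.015,0.012,0.035],[0,0,0]],
  [[-0.02,0.014,0.03],[0,0,0]],
  [[-0.02,0.014,0.01],[4,5,0]],
])

```text
t: 22.75
position: [0.5506, 0.0475, 0.2284]
tool_rot: [[0.577, 0.789, 0.213], [0.817, -0.563, -0.128], [0.02, 0.248, -0.969]]
wrist_force: [0.2, 0.1, -0.3]
grip_width: 0.449
```

```bash
python3 log.py
python3 - <<'E'
from h import *
p,d=snap('side','s19');t,d=snap('top','t19')
cv2.imwrite('pics/s19c.png',np.hstack([cv2.resize(p[150:300,270:420],(400,400),interpolation=cv2.INTER_CUBIC),cv2.resize(t[120:270,200:350],(400,400),interpolation=cv2.INTER_CUBIC)]))
E
```

```text
22.75 [0.5506 0.0475 0.2284] [  0.3   1.5 100.3  -8.1  66.  -51.8]
```

View pics/s19c.png

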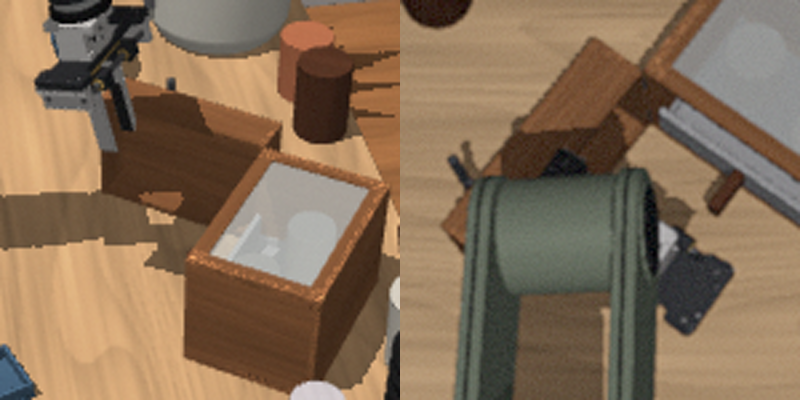

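```bash
cat > dh.py <<'E'
from geo import *; import sys
M=frame(np.array([0,0,-1.]),np.array([.77,-.638,0]))
delta(np.array([.6556,.2455,.125+float(sys.argv[1])]),M)
E
python3 dh.py .1
python3 - <<'E'
import sys; sys.path.insert(0,'.')
from h import *
P=pts('top',np.load('t19.npz')['d'])
w=(np.hypot(P[...,0]-.6556,P[...,1]-.2455)<.03)&(P[...,2]>.1)&(P[...,2]<.157)
print(w.sum(),np.median(P[w],0)); v,u=np.where(w); print(u.mean(),v.mean())
E
```

```text
t 22.85 d [ 0.1005  0.1999 -0.0056] rv [-3.6 15.9 85.4] rows 12.1
46 [0.65030606 0.23993475 0.13686724]
221.54347826086956 182.6304347826087
```

move_arm([
  [[0.004,0.015,0],[4,5.7,0]],
  [[0.007,0.015,0.003],[4,5.7,0]],
  [[0.007,0.015,0],[0,0,-7.1]],
  [[0.007,0.015,0],[0,0,-7.1]],
  [[0.007,0.015,0],[0,0,-7.1]],
  [[0.007,0.015,0],[0,0,-7.1]],
  [[0.007,0.015,0],[0,0,-7.1]],
  [[0.007,0.015,0],[0,0,-7.1]],
], claw=0.4)

```text
t: 23.52
position: [0.6049, 0.1606, 0.2168]
tool_rot: [[0.981, 0.192, 0.01], [0.192, -0.981, -0.015], [0.007, 0.017, -1.0]]
wrist_force: [-0.3, -0.7, 0.4]
grip_width: 0.597
```

```bash
python3 dh.py .1
```

```text
t 23.52 d [0.0507 0.0849 0.0082] rv [  1.    0.1 -50.7] rows 7.1
```

move_arm([
  [[0.007,0.011,0.003],[0.2,0,-7]],
  [[0.007,0.011,0.003],[0.2,0,-7]],
  [[0.007,0.011,0.002],[0.2,0,-7]],
  [[0.007,0.011,0],[0.2,0,-7]],
  [[0.007,0.011,0],[0,0,-7]],
  [[0.006,0.011,0],[0,0,-7]],
  [[0.006,0.011,0],[0,0,-7]],
  [[0,0,0],[0,0,0]],
])

```text
t: 24.18
position: [0.6548, 0.2367, 0.2036]
tool_rot: [[0.776, -0.631, -0.008], [-0.631, -0.775, -0.02], [0.006, 0.02, -1.0]]
wrist_force: [0.3, -0.4, -0.6]
grip_width: 0.598
```

```bash
python3 dh.py 0
python3 - <<'E'
from h import *
p,d=snap('side','s20');t,d=snap('top','t20')
cv2.imwrite('pics/s20c.png',np.hstack([cv2.resize(p[130:280,250:400],(400,400),interpolation=cv2.INTER_CUBIC),cv2.resize(t[120:270,160:310],(400,400),interpolation=cv2.INTER_CUBIC)]))
E
```

```text
t 24.18 d [ 0.0008  0.0088 -0.0786] rv [ 1.1 -0.5 -0.5] rows 1.9
```

View pics/s20c.png

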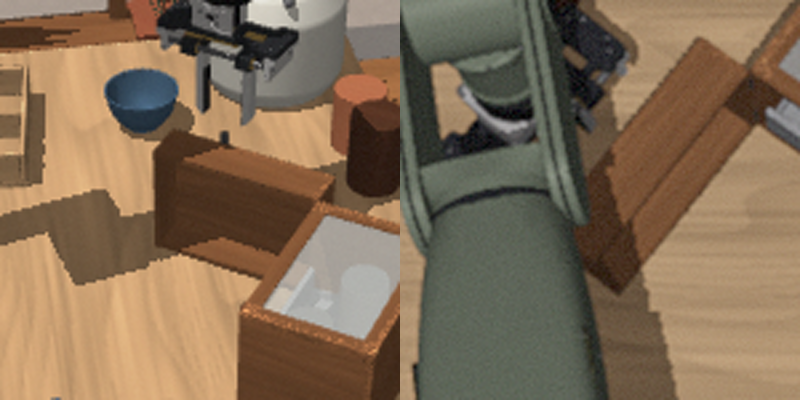

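move_arm([
  [[0,0.007,-0.012],[0.5,0,0]],
  [[0,0.001,-0.02],[0.5,0,0]],
  [[0,0,-0.02],[0,0,0]],
  [[0,0,-0.014],[0,0,0]],
  [[0,0,0],[0,0,0]],
])

```text
t: 24.7
position: [0.6526, 0.2402, 0.1319]
tool_rot: [[0.783, -0.623, -0.008], [-0.623, -0.783, -0.004], [-0.003, 0.008, -1.0]]
wrist_force: [-0.2, -0.4, -0.6]
grip_width: 0.603
```

```bash
python3 dh.py 0
```

```text
t 24.7 d [ 0.003   0.0053 -0.0069] rv [ 0.2 -0.4 -1.1] rows 0.2
```

move_arm([
  [[0.003,0.005,-0.005],[0,0,-1]],
  [[0,0,0],[0,0,0]],
  [[0,0,0],[0,0,0]],
  [[0,0,0],[0,0,0]],
  [[0,0,0],[0,0,0]],
  [[0,0,0],[0,0,0]],
  [[0,0,0],[0,0,0]],
  [[0,0,0],[0,0,0]],
], claw=1, squeeze=20)

```text
t: 25.37
position: [0.6563, 0.2457, 0.1283]
tool_rot: [[0.772, -0.636, -0.005], [-0.636, -0.772, -0.002], [-0.003, 0.004, -1.0]]
wrist_force: [-0.3, 1.2, -3.3]
grip_width: 0.124
```

```bash
python3 dh.py 0
python3 - <<'E'
import numpy as np
h=np.array([.7387,.057])
for k in range(16):
    p=np.radians(114+6*k+3); print(k,(.0213*np.array([-np.sin(p),np.cos(p)])).round(4))
E
```

```text
t 25.37 d [-0.0007 -0.0002 -0.0033] rv [ 0.1 -0.3 -0.1] rows 0.1
0 [-0.019  -0.0097]
1 [-0.0179 -0.0116]
2 [-0.0166 -0.0134]
3 [-0.0151 -0.0151]
4 [-0.0134 -0.0166]
5 [-0.0116 -0.0179]
6 [-0.0097 -0.019 ]
7 [-0.0076 -0.0199]
8 [-0.0055 -0.0206]
9 [-0.0033 -0.021 ]
10 [-0.0011 -0.0213]
11 [ 0.0011 -0.0213]
12 [ 0.0033 -0.021 ]
13 [ 0.0055 -0.0206]
14 [ 0.0076 -0.0199]
15 [ 0.0097 -0.019 ]
```

move_arm([
  [[-0.019,-0.01,0],[0,0,6]],
  [[-0.018,-0.012,0],[0,0,6]],
  [[-0.017,-0.013,0],[0,0,6]],
  [[-0.015,-0.015,0],[0,0,6]],
  [[-0.013,-0.017,0],[0,0,6]],
])

```text
t: 25.78
position: [0.5767, 0.1785, 0.1282]
tool_rot: [[0.99, -0.138, 0.007], [-0.138, -0.99, -0.002], [0.007, 0.001, -1.0]]
wrist_force: [3.0, -0.4, -2.3]
grip_width: 0.126
```

```bash
cat > ang.py <<'E'
from geo import *
s=ctrl.get_state();v=s['position'][:2]-[.7387,.057];print(s['position'].round(4),'head',np.degrees(np.arctan2(v[1],v[0])).round(1)%360,np.linalg.norm(v).round(4),'yaw',np.degrees(np.arctan2(s['tool_rot'][1,0],s['tool_rot'][0,0])).round(1))
E
python3 ang.py
```

```text
[0.5767 0.1785 0.1282] head 143.1 0.2025 yaw -7.9
```

move_arm([
  [[-0.012,-0.018,0],[0,0,6]],
  [[-0.01,-0.019,0],[0,0,6]],
  [[-0.008,-0.02,0],[0,0,6]],
  [[-0.006,-0.021,0],[0,0,6]],
  [[-0.004,-0.021,0],[0,0,6]],
  [[-0.001,-0.02,0],[0,0,6]],
])

```text
t: 26.28
position: [0.5401, 0.0523, 0.1283]
tool_rot: [[0.865, 0.501, 0.03], [0.501, -0.865, 0.003], [0.028, 0.013, -1.0]]
wrist_force: [7.1, 0.8, -8.8]
grip_width: 0.127
```

```bash
python3 ang.py
```

```text
[0.5401 0.0523 0.1283] head 181.4 0.1987 yaw 30.1
```

move_arm([
  [[0.001,-0.018,0],[0,0,5]],
  [[0.003,-0.017,0],[0,0,5]],
  [[0.004,-0.015,0],[0,0,4.5]],
  [[0.004,-0.01,0],[0,0,3]],
  [[0.003,-0.006,0],[0,0,2]],
])

```text
t: 26.7
position: [0.557, -0.0202, 0.1283]
tool_rot: [[0.634, 0.772, 0.034], [0.772, -0.635, 0.012], [0.031, 0.018, -0.999]]
wrist_force: [1.8, 1.6, -2.2]
grip_width: 0.127
```

```bash
python3 ang.py
```

```text
[ 0.557  -0.0202  0.1283] head 203.0 0.1974 yaw 50.6
```

move_arm([
  [[0.003,-0.006,0],[0,0,1.8]],
  [[0.003,-0.006,0],[0,0,1.8]],
  [[0.002,-0.003,0],[0,0,0.8]],
])

```text
t: 26.95
position: [0.5616, -0.0297, 0.1282]
tool_rot: [[0.571, 0.821, 0.023], [0.82, -0.571, 0.03], [0.038, 0.002, -0.999]]
wrist_force: [-5.3, 10.9, 5.8]
grip_width: 0.129
```

```bash
python3 ang.py
```

```text
[ 0.5616 -0.0297  0.1282] head 206.1 0.1972 yaw 55.2
```

move_arm([
  [[0.002,-0.003,0],[0,0,0]],
  [[0.002,-0.003,0],[0,0,0]],
])

```text
t: 27.12
position: [0.5617, -0.0298, 0.1282]
tool_rot: [[0.568, 0.823, 0.013], [0.822, -0.568, 0.041], [0.041, -0.012, -0.999]]
wrist_force: [-4.0, 8.2, 3.2]
grip_width: 0.13
```

```bash
python3 ang.py
```

```text
[ 0.5617 -0.0298  0.1282] head 206.1 0.1972 yaw 55.3
```

Against the stop. Releasing and rising clear.

move_arm([
  [[0,0,0],[0,0,0]],
  [[0,0,0],[0,0,0]],
  [[0,0,0],[0,0,0]],
  [[0,0,0],[0,0,0]],
], claw=0.5)

```text
t: 27.45
position: [0.5625, -0.0299, 0.1298]
tool_rot: [[0.567, 0.824, 0.016], [0.823, -0.567, 0.039], [0.041, -0.009, -0.999]]
wrist_force: [-0.6, 0.2, -0.1]
grip_width: 0.378
```

move_arm([
  [[0,0,0.02],[0,0,0]],
  [[0,0,0.03],[0,0,0]],
  [[0,0,0.03],[0,0,0]],
  [[0,0,0.03],[0,0,0]],
  [[-0.02,0.02,0.01],[0,0,0]],
  [[-0.025,0.03,0],[0,0,0]],
  [[-0.025,0.03,0],[0,0,0]],
  [[-0.02,0.03,0],[0,0,0]],
])

```text
t: 28.12
position: [0.4738, 0.0744, 0.2566]
tool_rot: [[0.579, 0.815, 0.024], [0.815, -0.579, 0.033], [0.041, 0.001, -0.999]]
wrist_force: [0.3, 0.6, -0.2]
grip_width: 0.499
```

Run:
```python
from h import *
p,d=snap('side','s21');t,d=snap('top','t21')
cv2.imwrite('pics/s21c.png',np.hstack([cv2.resize(p[180:300,300:420],(400,400),interpolation=cv2.INTER_CUBIC),cv2.resize(t[90:240,270:420],(400,400),interpolation=cv2.INTER_CUBIC)]))
```

```text
(no output)
```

View pics/s21c.png

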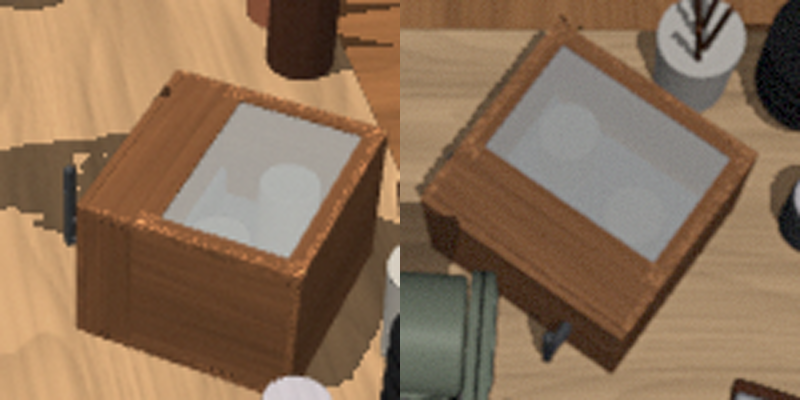

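View pics/t21.png

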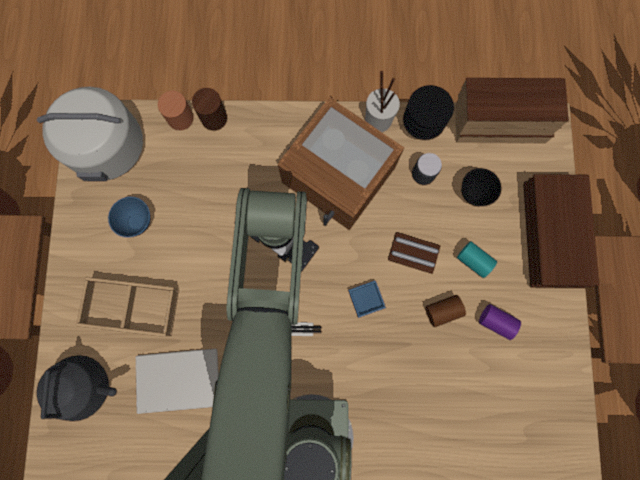

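The door sits flush with no gap. Both round tumbler bottoms show through the roof, at about (332,139) and (358,171), and the bystanders haven't moved.

move_arm([
  [[0,0,0],[0,0,0]],
  [[0,0,0],[0,0,0]],
  [[0,0,0],[0,0,0]],
])

```text
t: 28.47
position: [0.4731, 0.0764, 0.2572]
tool_rot: [[0.572, 0.82, 0.026], [0.819, -0.573, 0.033], [0.042, 0.002, -0.999]]
wrist_force: [-0.1, -0.6, 0.5]
grip_width: 0.498
```

```bash
python3 -c "
from plant import ctrl
print(ctrl.finish_job()); print(ctrl.get_state()['t'])"
```

```text
the job is handed in; nothing more can be done
None
the job is handed in; nothing more can be done
```

The job is handed in, at about 28.5 s of robot time. `finish_job` gives no verdict, so what follows rests on my own checks.

**What I did:** I swung the door open to about 93° by its handle and pulled the rack out to its stop at 130 mm. I turned the white tumbler mouth-down and lowered it onto the empty peg until I felt contact, then let it go. I pushed the rack back to its stop, shut the door to its stop, and moved the arm clear.

**Last checks:**
- **Door and rack:** the door looks flush in both views, and both reached their stops with a clear rise in force.
- **Tumblers:** both show upside down through the roof on their pegs.
- **Bystanders:** the bowls, tin, dish, box and look-alikes looked unmoved in the picture; I didn't measure them.

**Readings that disagreed:** some automatic fits of the tumbler while it was being lowered, and just after release, gave centres up to about 15 mm apart. The clearer readings just before contact put it within about 2 mm of the peg, and the pictures after release showed it seated upright.

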